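# Restock the print studio's ink shelf from the roller tote

## Robot

A 6-joint arm with a two-finger parallel gripper is mounted at the origin on the work surface. World frame = base frame: x ahead of the robot, y to its left, z up, the work surface at z = 0. Lengths are in m, angles in degrees, forces in N, time in s.
With the tool pointing down it reaches from about 0.35 to 0.95 m from the base axis. Payload 17.4 kg.
Tool frame: the origin (TCP) lies at the very end of the fingers, on their centre line; the grasp point (between the pads) lies 19 mm behind it; z points along the fingers, y is the direction in which the jaws open and shut (so a half turn about z gives the same grasp; the last joint's range is limited). The gripper opens to 93 mm and grips with 3 to 60 N. Pads are 15 mm wide; open, the fingers measure 128 mm over their backs; the gripper's body (75 mm by 188 mm) begins 65 mm behind the grasp point.
Start: joints at [60.917, 6.646, 82.598, -0, 90.757, -2.166], TCP at [0.306, 0.602, 0.219] pointing down, gripper open.
Joint ranges: [-162.19, 162.19], [-47.58, 125.68], [4.15, 143.07], [-65.23, 245.23], [0.69, 171.88], [-170.13, 170.13]. Speed limits (degrees/s): [108.29, 108.29, 127.2, 180, 180, 180].

## Interface

Orientations are given as [roll, pitch, yaw] about the fixed x, y, z axes, in that order (R = Rz(yaw) Ry(pitch) Rx(roll)).
In Python, from cell import env gives the robot as it stands.
- The arm moves only by the shell command python3 -m handwheel 'ROWS'. ROWS is JSON, a list of rows, each an object of numbers: "dx", "dy", "dz": the shift along the tool's x, y, z scaled (see below); "rx", "ry", "rz": the turn, a rotation vector about the tool's x, y, z scaled (see below); "gripper": the opening, from 0 (shut) to 1 (fully open). In form: [{"dx": .., "dy": .., "dz": .., "rx": .., "ry": .., "rz": .., "gripper": ..}, ...]. A call has exactly 8 rows; each row shifts and turns the pose as measured when the row begins, along the tool's axes as they then stand; what a row does not reach is not made up. The controller multiplies each number of a shift by 0.03 m and each number of a turn by 0.15 rad. A row lasts 1/8 s, in which the tool goes at most 62.5 mm and 10.7 degrees, less where a joint would pass 70% of its speed; a pose out of reach is approached as far as the arm can. A call with a number of a shift or a turn outside -1 to 1 is refused whole. A call with a gripper value outside its range is refused whole. The fingers move at their own pace and stop on an object; the grip force is fixed at half the most. Time passes only in rows, so rows that do not move let the fingers close, or fill a call up. It gives the time, the measured TCP pose, the force and the opening at its end, in the units of the state.
- env.sense(): the state, without advancing time (a new reading comes with each control period).
- env.camera(name): name is "side" or "top"; returns (picture, depth): 384x512x3 uint8, red, green, blue; 384x512 float32, m along the optical axis (not along the pixel's ray), 0 where there is no reading.
- env.camera_info(name): a dict with "K" (3x3 intrinsics, pixels), "position" and "orientation" of the camera in the world. Camera axes: x right, y down, z forward; pixel columns grow to the right and rows downward; lengths in m; the calibration is good to about 2 mm. A picture is of the moment at which its call begins. camera_info takes no time and is no camera call.
- env.sign_off(): hands the job in, once; it reports no verdict.
The state is a dict: "t": time; "joint_pos": joint angles; "qvel": joint speeds; "joint_torque": joint torques, N m; "tcp_pos": TCP position; "eef_rot": TCP orientation; "wrist_force": force on the tool from outside, world axes, zero at the start; "moment": the same for the moment, N m; "grip_width": opening from 0.0 (shut) to 1.0 (fully open).
Only numpy, scipy, OpenCV 4.12 (cv2) and the standard library are available. Lean on these libraries where they do the work, as an engineer would, in place of code of your own. Each camera call takes 0.05 s, during which the arm holds its last target.

## Task

Push the teal tote, with its full ink jars still in it, along the rollers until it is fully in the yellow bay against the end plate. While it stays there, take out every full jar and stand them all in one neat straight row on the low shelf, centred on the red stripe with gaps smaller than a jar's width, and stand every clear empty jar upright in the tote. Then bring the tote back along the rollers until it rests against the corner stops at the entry end, and leave the other things on the table undisturbed.

Things in the scene. Friction and masses are not known exactly. Their poses are not given: they have to be found in the camera images.
- conveyor: Fixed roller run, 210 x 584 mm; origin on the table under its middle, y along it from entry end (-y) to bay (+y). 14 free rollers, tops 45 mm up; side rails 190 mm apart inside, 70 mm high. Bay: +y end, yellow strips and yellow end plate 78 mm high, inner face at y = 280 mm. Entry end: two corner stops 70 mm high, inner faces at y = -280 mm, the middle 94 mm open
- bay (a point): Point fixed to the run where the tote's origin lies when the tote is fully in the bay, against the yellow end plate; axes as the conveyor's
- entry (a point): Point fixed to the run where the tote's origin lies when the tote is against the corner stops of the entry end, 300 mm from the bay point; axes as the conveyor's
- tote: Loose open teal tote on the rollers, 180 (x) by 260 (y) mm, walls 6 mm thick and 30 mm high, floor 6 mm thick, 0.4 kg; origin under its centre, y pointing to the bay. On its entry-side (-y) wall an upright grip tab, 60 mm wide (x), 10 mm thick (y: -130 to -120 mm), rises to 60 mm above the underside
- tab (a point): Middle of the top edge of the tote's grip tab; the tab reaches 30 mm down from here to the rim
- shelf: Low light-wood shelf fixed to the table, 120 mm deep (x), 420 mm long (y), its top 50 mm above the table; a red stripe 34 mm wide runs along y down the middle of the top. Origin on the table under its middle: the stripe's centre line is x = 0 in its frame
- ink1: Full ink jar, red-brown with paper label and white cap, 0.14 kg, 58 mm tall: body 56 mm in diameter and 44 mm high, then a screw cap 52 mm in diameter and 14 mm high; origin at the centre of its underside, z up its axis. It starts upright in the tote, or is absent
- ink2: Full ink jar, green with paper label and white cap, 0.14 kg, 58 mm tall: body 56 mm in diameter and 44 mm high, then a screw cap 52 mm in diameter and 14 mm high; origin at the centre of its underside, z up its axis. It starts upright in the tote, or is absent
- ink3: Full ink jar, dark blue with paper label and white cap, 0.14 kg, 58 mm tall: body 56 mm in diameter and 44 mm high, then a screw cap 52 mm in diameter and 14 mm high; origin at the centre of its underside, z up its axis. It starts upright in the tote, or is absent
- ink4: Full ink jar, ochre with paper label and white cap, 0.14 kg, 58 mm tall: body 56 mm in diameter and 44 mm high, then a screw cap 52 mm in diameter and 14 mm high; origin at the centre of its underside, z up its axis. It starts upright in the tote, or is absent
- ink5: Full ink jar, black with paper label and white cap, 0.14 kg, 58 mm tall: body 56 mm in diameter and 44 mm high, then a screw cap 52 mm in diameter and 14 mm high; origin at the centre of its underside, z up its axis. It starts upright in the tote, or is absent
- empty1: Empty return jar, pale clear with a black cap, 0.08 kg, 58 mm tall: body 56 mm in diameter and 44 mm high, then a screw cap 52 mm in diameter and 14 mm high; origin at the centre of its underside, z up its axis. It starts upright on the table left of the bay (+y side), or is absent
- empty2: Empty return jar, pale clear with a black cap, 0.08 kg, 58 mm tall: body 56 mm in diameter and 44 mm high, then a screw cap 52 mm in diameter and 14 mm high; origin at the centre of its underside, z up its axis. It starts upright on the table left of the bay (+y side), or is absent
- empty3: Empty return jar, pale clear with a black cap, 0.08 kg, 58 mm tall: body 56 mm in diameter and 44 mm high, then a screw cap 52 mm in diameter and 14 mm high; origin at the centre of its underside, z up its axis. It starts upright on the table left of the bay (+y side), or is absent
- teal_case: Bystander: closed teal case, 140 x 190 x 58 mm; origin under its centre
- tin: Bystander: tin, 80 mm in diameter, 75 mm tall; origin under its centre
- brayer: Bystander: hand ink roller with black rubber, about 160 x 80 x 32 mm, lying; origin under its middle
- brayer2: Bystander: hand ink roller with red drum, about 160 x 80 x 32 mm, lying; origin under its middle
- block: Bystander: wooden printing block, 110 x 150 x 24 mm; origin under its centre

How it is judged (in metres and radians):
On the way, in this order (a step that is already met when the one before it is completed fails the run):
1. the tote is fully in the bay with all its full jars still upright in it (y of tote in the frame of bay between -0.012 and 0.012 m and x of tote in the frame of bay between -0.015 and 0.015 m and z of tote in the frame of bay between -0.008 and 0.008 m and x of ink1 in the frame of tote between -0.085 and 0.085 m and y of ink1 in the frame of tote between -0.115 and 0.115 m and z of ink1 in the frame of tote between -0.002 and 0.014 m and angle between each of ink1, ink2, ink3, ink4, ink5's own z axis and vertical below 0.2 rad and x of ink2 in the frame of tote between -0.085 and 0.085 m and y of ink2 in the frame of tote between -0.115 and 0.115 m and z of ink2 in the frame of tote between -0.002 and 0.014 m and x of ink3 in the frame of tote between -0.085 and 0.085 m and y of ink3 in the frame of tote between -0.115 and 0.115 m and z of ink3 in the frame of tote between -0.002 and 0.014 m and x of ink4 in the frame of tote between -0.085 and 0.085 m and y of ink4 in the frame of tote between -0.115 and 0.115 m and z of ink4 in the frame of tote between -0.002 and 0.014 m and x of ink5 in the frame of tote between -0.085 and 0.085 m and y of ink5 in the frame of tote between -0.115 and 0.115 m and z of ink5 in the frame of tote between -0.002 and 0.014 m), for 0.2 s.
2. with the tote still in the bay, all full jars stand in a row on the shelf's stripe and all empty jars stand in the tote (y of tote in the frame of bay between -0.03 and 0.03 m and x of tote in the frame of bay between -0.015 and 0.015 m and z of tote in the frame of bay between -0.008 and 0.008 m and x of ink1 in the frame of shelf between -0.017 and 0.017 m and y of ink1 in the frame of shelf between -0.2 and 0.2 m and z of ink1 in the frame of shelf between 0.044 and 0.056 m and angle between each of ink1, ink2, ink3, ink4, ink5's own z axis and vertical below 0.15 rad and linear speed of each of ink1, ink2, ink3, ink4, ink5 below 0.02 m/s and x of ink2 in the frame of shelf between -0.017 and 0.017 m and y of ink2 in the frame of shelf between -0.2 and 0.2 m and z of ink2 in the frame of shelf between 0.044 and 0.056 m and x of ink3 in the frame of shelf between -0.017 and 0.017 m and y of ink3 in the frame of shelf between -0.2 and 0.2 m and z of ink3 in the frame of shelf between 0.044 and 0.056 m and x of ink4 in the frame of shelf between -0.017 and 0.017 m and y of ink4 in the frame of shelf between -0.2 and 0.2 m and z of ink4 in the frame of shelf between 0.044 and 0.056 m and x of ink5 in the frame of shelf between -0.017 and 0.017 m and y of ink5 in the frame of shelf between -0.2 and 0.2 m and z of ink5 in the frame of shelf between 0.044 and 0.056 m and (horizontal distance between ink1 and ink2 below 0.112 m or horizontal distance between ink1 and ink3 below 0.112 m or horizontal distance between ink1 and ink4 below 0.112 m or horizontal distance between ink1 and ink5 below 0.112 m) and (horizontal distance between ink2 and ink1 below 0.112 m or horizontal distance between ink2 and ink3 below 0.112 m or horizontal distance between ink2 and ink4 below 0.112 m or horizontal distance between ink2 and ink5 below 0.112 m) and (horizontal distance between ink3 and ink1 below 0.112 m or horizontal distance between ink3 and ink2 below 0.112 m or horizontal distance between ink3 and ink4 below 0.112 m or horizontal distance between ink3 and ink5 below 0.112 m) and (horizontal distance between ink4 and ink1 below 0.112 m or horizontal distance between ink4 and ink2 below 0.112 m or horizontal distance between ink4 and ink3 below 0.112 m or horizontal distance between ink4 and ink5 below 0.112 m) and (horizontal distance between ink5 and ink1 below 0.112 m or horizontal distance between ink5 and ink2 below 0.112 m or horizontal distance between ink5 and ink3 below 0.112 m or horizontal distance between ink5 and ink4 below 0.112 m) and (horizontal distance between any of ink1, ink2 and ink3 below 0.112 m or horizontal distance between any of ink1, ink2 and ink4 below 0.112 m or horizontal distance between any of ink1, ink2 and ink5 below 0.112 m) and (horizontal distance between any of ink1, ink3 and ink2 below 0.112 m or horizontal distance between any of ink1, ink3 and ink4 below 0.112 m or horizontal distance between any of ink1, ink3 and ink5 below 0.112 m) and (horizontal distance between any of ink1, ink4 and ink2 below 0.112 m or horizontal distance between any of ink1, ink4 and ink3 below 0.112 m or horizontal distance between any of ink1, ink4 and ink5 below 0.112 m) and (horizontal distance between any of ink1, ink5 and ink2 below 0.112 m or horizontal distance between any of ink1, ink5 and ink3 below 0.112 m or horizontal distance between any of ink1, ink5 and ink4 below 0.112 m) and (horizontal distance between any of ink2, ink3 and ink1 below 0.112 m or horizontal distance between any of ink2, ink3 and ink4 below 0.112 m or horizontal distance between any of ink2, ink3 and ink5 below 0.112 m) and (horizontal distance between any of ink2, ink4 and ink1 below 0.112 m or horizontal distance between any of ink2, ink4 and ink3 below 0.112 m or horizontal distance between any of ink2, ink4 and ink5 below 0.112 m) and (horizontal distance between any of ink2, ink5 and ink1 below 0.112 m or horizontal distance between any of ink2, ink5 and ink3 below 0.112 m or horizontal distance between any of ink2, ink5 and ink4 below 0.112 m) and (horizontal distance between any of ink3, ink4 and ink1 below 0.112 m or horizontal distance between any of ink3, ink4 and ink2 below 0.112 m or horizontal distance between any of ink3, ink4 and ink5 below 0.112 m) and (horizontal distance between any of ink3, ink5 and ink1 below 0.112 m or horizontal distance between any of ink3, ink5 and ink2 below 0.112 m or horizontal distance between any of ink3, ink5 and ink4 below 0.112 m) and (horizontal distance between any of ink4, ink5 and ink1 below 0.112 m or horizontal distance between any of ink4, ink5 and ink2 below 0.112 m or horizontal distance between any of ink4, ink5 and ink3 below 0.112 m) and x of empty1 in the frame of tote between -0.085 and 0.085 m and y of empty1 in the frame of tote between -0.115 and 0.115 m and z of empty1 in the frame of tote between -0.002 and 0.014 m and angle between each of empty1, empty2, empty3's own z axis and vertical below 0.2 rad and x of empty2 in the frame of tote between -0.085 and 0.085 m and y of empty2 in the frame of tote between -0.115 and 0.115 m and z of empty2 in the frame of tote between -0.002 and 0.014 m and x of empty3 in the frame of tote between -0.085 and 0.085 m and y of empty3 in the frame of tote between -0.115 and 0.115 m and z of empty3 in the frame of tote between -0.002 and 0.014 m), for 0.2 s.
At the end, for the whole second after the job is handed in: The tote is at rest at the entry end, within 15 mm of the corner stops, with all empty jars upright in it; all full jars stand still and upright on the shelf, centres within 17 mm of the stripe's centre line, in one unbroken row, neighbouring centres under 112 mm apart (y of tote in the frame of entry between -0.015 and 0.015 m and x of tote in the frame of entry between -0.015 and 0.015 m and z of tote in the frame of entry between -0.008 and 0.008 m and linear speed of each of tote, ink1, ink2, ink3, ink4, ink5 below 0.02 m/s and x of ink1 in the frame of shelf between -0.017 and 0.017 m and y of ink1 in the frame of shelf between -0.2 and 0.2 m and z of ink1 in the frame of shelf between 0.044 and 0.056 m and angle between each of ink1, ink2, ink3, ink4, ink5's own z axis and vertical below 0.15 rad and x of ink2 in the frame of shelf between -0.017 and 0.017 m and y of ink2 in the frame of shelf between -0.2 and 0.2 m and z of ink2 in the frame of shelf between 0.044 and 0.056 m and x of ink3 in the frame of shelf between -0.017 and 0.017 m and y of ink3 in the frame of shelf between -0.2 and 0.2 m and z of ink3 in the frame of shelf between 0.044 and 0.056 m and x of ink4 in the frame of shelf between -0.017 and 0.017 m and y of ink4 in the frame of shelf between -0.2 and 0.2 m and z of ink4 in the frame of shelf between 0.044 and 0.056 m and x of ink5 in the frame of shelf between -0.017 and 0.017 m and y of ink5 in the frame of shelf between -0.2 and 0.2 m and z of ink5 in the frame of shelf between 0.044 and 0.056 m and (horizontal distance between ink1 and ink2 below 0.112 m or horizontal distance between ink1 and ink3 below 0.112 m or horizontal distance between ink1 and ink4 below 0.112 m or horizontal distance between ink1 and ink5 below 0.112 m) and (horizontal distance between ink2 and ink1 below 0.112 m or horizontal distance between ink2 and ink3 below 0.112 m or horizontal distance between ink2 and ink4 below 0.112 m or horizontal distance between ink2 and ink5 below 0.112 m) and (horizontal distance between ink3 and ink1 below 0.112 m or horizontal distance between ink3 and ink2 below 0.112 m or horizontal distance between ink3 and ink4 below 0.112 m or horizontal distance between ink3 and ink5 below 0.112 m) and (horizontal distance between ink4 and ink1 below 0.112 m or horizontal distance between ink4 and ink2 below 0.112 m or horizontal distance between ink4 and ink3 below 0.112 m or horizontal distance between ink4 and ink5 below 0.112 m) and (horizontal distance between ink5 and ink1 below 0.112 m or horizontal distance between ink5 and ink2 below 0.112 m or horizontal distance between ink5 and ink3 below 0.112 m or horizontal distance between ink5 and ink4 below 0.112 m) and (horizontal distance between any of ink1, ink2 and ink3 below 0.112 m or horizontal distance between any of ink1, ink2 and ink4 below 0.112 m or horizontal distance between any of ink1, ink2 and ink5 below 0.112 m) and (horizontal distance between any of ink1, ink3 and ink2 below 0.112 m or horizontal distance between any of ink1, ink3 and ink4 below 0.112 m or horizontal distance between any of ink1, ink3 and ink5 below 0.112 m) and (horizontal distance between any of ink1, ink4 and ink2 below 0.112 m or horizontal distance between any of ink1, ink4 and ink3 below 0.112 m or horizontal distance between any of ink1, ink4 and ink5 below 0.112 m) and (horizontal distance between any of ink1, ink5 and ink2 below 0.112 m or horizontal distance between any of ink1, ink5 and ink3 below 0.112 m or horizontal distance between any of ink1, ink5 and ink4 below 0.112 m) and (horizontal distance between any of ink2, ink3 and ink1 below 0.112 m or horizontal distance between any of ink2, ink3 and ink4 below 0.112 m or horizontal distance between any of ink2, ink3 and ink5 below 0.112 m) and (horizontal distance between any of ink2, ink4 and ink1 below 0.112 m or horizontal distance between any of ink2, ink4 and ink3 below 0.112 m or horizontal distance between any of ink2, ink4 and ink5 below 0.112 m) and (horizontal distance between any of ink2, ink5 and ink1 below 0.112 m or horizontal distance between any of ink2, ink5 and ink3 below 0.112 m or horizontal distance between any of ink2, ink5 and ink4 below 0.112 m) and (horizontal distance between any of ink3, ink4 and ink1 below 0.112 m or horizontal distance between any of ink3, ink4 and ink2 below 0.112 m or horizontal distance between any of ink3, ink4 and ink5 below 0.112 m) and (horizontal distance between any of ink3, ink5 and ink1 below 0.112 m or horizontal distance between any of ink3, ink5 and ink2 below 0.112 m or horizontal distance between any of ink3, ink5 and ink4 below 0.112 m) and (horizontal distance between any of ink4, ink5 and ink1 below 0.112 m or horizontal distance between any of ink4, ink5 and ink2 below 0.112 m or horizontal distance between any of ink4, ink5 and ink3 below 0.112 m) and x of empty1 in the frame of tote between -0.085 and 0.085 m and y of empty1 in the frame of tote between -0.115 and 0.115 m and z of empty1 in the frame of tote between -0.002 and 0.014 m and angle between each of empty1, empty2, empty3's own z axis and vertical below 0.2 rad and x of empty2 in the frame of tote between -0.085 and 0.085 m and y of empty2 in the frame of tote between -0.115 and 0.115 m and z of empty2 in the frame of tote between -0.002 and 0.014 m and x of empty3 in the frame of tote between -0.085 and 0.085 m and y of empty3 in the frame of tote between -0.115 and 0.115 m and z of empty3 in the frame of tote between -0.002 and 0.014 m); the robot touches nothing.
It fails at once if one of the bystanders is disturbed (moved more than 40 mm) (distance of any of teal_case, tin, brayer, brayer2, block from where it was at the start of the episode above 0.04 m).
Of ink1, ink2, ink3, ink4, ink5 only 3 to 5 are there at a start; the rules pass over those that are not, and their reading is None.
Of empty1, empty2, empty3 only 2 to 3 are there at a start; the rules pass over those that are not, and their reading is None.
At some moment in a run one of ink1, ink2, ink3, ink4, ink5, empty1, empty2, empty3 may be knocked a few centimetres aside while the robot is not near it.
It also fails if it takes over 210 s, if anything falls off the work surface, if the arm or the gripper's body presses on something with over 40 N, if the wrist force passes 120 N, or if a joint passes its speed limit or range.

## Working session

There is one attempt and no reset: what is moved stays moved. The work goes in short steps, Python scripts to look and compute and a shell command to move; the robot and the scene stay as the last step left them, time stands still between calls to the robot, and variables do not carry over. Pictures are saved under pics/ and viewed, and the job is handed in when it is done.

```bash
ls; mkdir -p pics
python3 - <<'E'
from cell import env
import cv2
print(env.sense())
for n in("top","side"):
    im,d=env.camera(n); cv2.imwrite(f"pics/{n}0.png",cv2.cvtColor(im,cv2.COLOR_RGB2BGR)); print(env.camera_info(n))
E
```

```text
pics
{'t': 0.0, 'joint_pos': array([ 6.09190382e+01,  6.67277886e+00,  8.26356863e+01,  3.56856367e-04,
        9.07563020e+01, -2.16606209e+00]), 'qvel': array([ 0.02975521, -0.1032336 , -0.0195295 , -0.10331069,  0.04027736,
        0.06625321]), 'joint_torque': array([ 2.15351240e-03, -7.21260953e+01, -6.22613168e+01,  7.81959412e-02,
        2.37184425e-02, -1.08265424e-04]), 'tcp_pos': array([0.30545908, 0.60169918, 0.21792167]), 'eef_rot': array([-1.79935293e+02, -2.80450773e-03,  1.53085103e+02]), 'wrist_force': array([-0.12778407,  0.45638359, -0.11322111]), 'moment': array([ 0.02253465, -0.01023946, -0.00708355]), 'grip_width': 0.9956561760667809}
{'K': array([[410.79445241,   0.        , 251.42812835],
       [  0.        , 410.79445241, 187.63580037],
       [  0.        ,   0.        ,   1.        ]]), 'position': array([0.33412968, 0.01799808, 1.64159105]), 'orientation': array([-173.39334815,    0.59192499,  -91.07191742])}
{'K': array([[480.86425723,   0.        , 253.08737977],
       [  0.        , 480.86425723, 191.66060781],
       [  0.        ,   0.        ,   1.        ]]), 'position': array([-0.0178727 , -1.10546989,  1.08592055]), 'orientation': array([-128.73271657,    0.17654494,  -24.99611155])}
```

View pics/top0.png

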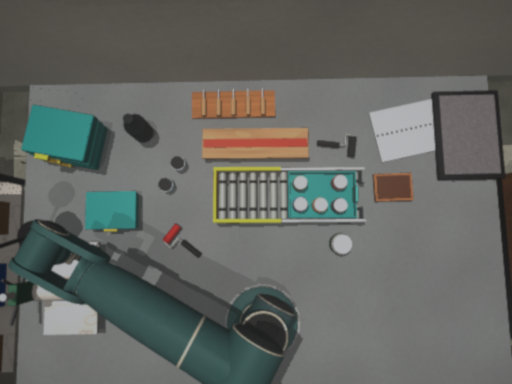

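View pics/side0.png

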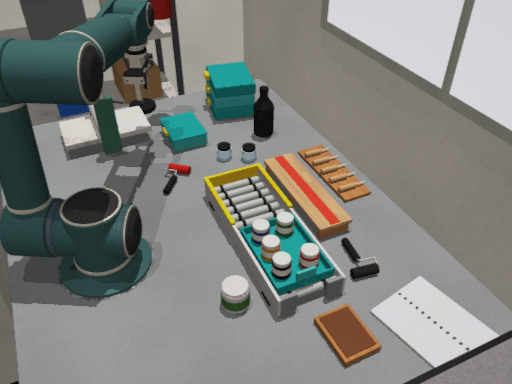

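```bash
cat > h.py <<'E'
from cell import env
import numpy as np, cv2
from scipy.spatial.transform import Rotation as R
def cloud(n):
    im,d=env.camera(n); I=env.camera_info(n); K=I["K"]
    M=R.from_euler('xyz',I["orientation"],degrees=True).as_matrix()
    v,u=np.mgrid[0:d.shape[0],0:d.shape[1]]
    c=np.stack([(u-K[0,2])/K[0,0]*d,(v-K[1,2])/K[1,1]*d,d],-1)
    P=c@M.T+I["position"]; P[d==0]=np.nan
    return im,d,P
def rot(): return R.from_euler('xyz',env.sense()["eef_rot"],degrees=True)
def crop(im,name,x0,x1,y0,y1,s):
    c=cv2.cvtColor(im[y0:y1,x0:x1],cv2.COLOR_RGB2BGR)
    cv2.imwrite(name,cv2.resize(c,None,fx=s,fy=s,interpolation=cv2.INTER_CUBIC))
def caps(im,P,zlo,zhi,box,bright=None):
    m=(P[...,2]>zlo)&(P[...,2]<zhi)&(P[...,0]>box[0])&(P[...,0]<box[1])&(P[...,1]>box[2])&(P[...,1]<box[3])
    if bright is not None:
        g=im.min(-1); m&=(g>bright[0])&(im.max(-1)<bright[1])
    n,l,s,c=cv2.connectedComponentsWithStats(m.astype(np.uint8),connectivity=4)
    for i in range(1,n):
        if s[i,4]<15: continue
        Q=P[l==i]; print(i,s[i,4],c[i].round(1),'mean',Q.mean(0).round(4),'mid',((Q.max(0)+Q.min(0))/2).round(4),'ext',(Q.max(0)-Q.min(0)).round(3),im[l==i].mean(0).round())
def gd(x,y,z=None):
    """print needed tool-frame delta units to reach x,y,z"""
    s=env.sense(); p=s["tcp_pos"]; t=np.array([x,y,p[2] if z is None else z])
    d=rot().inv().apply(t-p); print('t',round(s['t'],2),'tcp',p.round(4),'rot',s['eef_rot'].round(2),'units',(d/0.03).round(2))
E
python3 - <<'E'
from h import *
im,d,P=cloud("top"); np.save("P0.npy",P)
crop(im,"pics/c0.png",180,400,80,230,3.6)
for u,v in [(301,183),(340,182),(301,205),(320,205),(340,205),(178,163),(165,186),(255,143),(358,195),(250,143),(100,300),(450,250),(216,195),(290,168),(342,244),(395,187),(240,195)]:
    print((u,v),P[v,u].round(4),im[v,u])
print('full'); caps(im,P,0.09,0.13,(0.2,0.8,-0.35,0.35),(140,256))
print('empty'); caps(im,P,0.045,0.075,(0.2,0.8,0.2,0.8))
# red stripe
m=(im[...,0]>120)&(im[...,1]<60)&(P[...,2]>0.03)&(P[...,2]<.07)&(P[...,0]>.4)
Q=P[m]; Q=Q[(abs(Q[:,1])<.3)]; print('stripe',len(Q),Q.min(0),Q.max(0))
A=np.polyfit(Q[:,1],Q[:,0],1); print(A, 'ctr',np.median(Q,0))
E
```

```text
(301, 183) [ 0.5256 -0.1559  0.1098] [180 181 183]
(340, 182) [ 0.5266 -0.3022  0.1093] [178 180 183]
(301, 205) [ 0.4429 -0.1531  0.1104] [179 181 183]
(320, 205) [ 0.4417 -0.2243  0.1074] [178 181 183]
(340, 205) [ 0.4405 -0.2996  0.1041] [178 180 182]
(178, 163) [0.6218 0.3177 0.0518] [61 60 58]
(165, 186) [0.5303 0.366  0.063 ] [59 59 59]
(255, 143) [0.6964 0.0136 0.048 ] [177  79  65]
(358, 195) [ 0.4829 -0.3854  0.0371] [ 94 124 120]
(250, 143) [0.6937 0.0332 0.0618] [177  79  64]
(100, 300) [0.1805 0.4106 0.5925] [59 85 82]
(450, 250) [ 0.2619 -0.747  -0.0041] [118 119 117]
(216, 195) [0.4895 0.1665 0.0815] [111 106  50]
(290, 168) [ 0.5905 -0.1201  0.0663] [166 166 167]
(342, 244) [ 0.2951 -0.3072  0.0727] [177 179 182]
(395, 187) [ 0.5133 -0.5367  0.0217] [95 66 53]
(240, 195) [0.4912 0.0762 0.0456] [141 142 135]
full
1 139 [340.1 181.1] mean [ 0.5301 -0.3026  0.1096] mid [ 0.5305 -0.3024  0.1086] ext [0.046 0.047 0.017] [173. 175. 177.]
2 136 [300.1 181.9] mean [ 0.5298 -0.1527  0.11  ] mid [ 0.5293 -0.1522  0.1106] ext [0.046 0.046 0.018] [173. 176. 178.]
3 135 [300.2 203.
[... 908 characters left out ...]
57. 73. 59.]
12 153 [165.  184.2] mean [0.5381 0.3671 0.0583] mid [0.5373 0.3684 0.057 ] ext [0.051 0.053 0.023] [69. 70. 69.]
13 1923 [110.4 209.9] mean [0.4419 0.5778 0.059 ] mid [0.4404 0.5791 0.0586] ext [0.152 0.199 0.027] [ 61. 136. 130.]
14 38 [ 95.6 243.4] mean [0.3146 0.6319 0.0596] mid [0.3103 0.6377 0.0587] ext [0.02  0.042 0.02 ] [116. 116. 114.]
15 239 [ 64.7 267.9] mean [0.2243 0.7472 0.0607] mid [0.2269 0.745  0.0604] ext [0.053 0.103 0.019] [166. 168. 170.]Traceback (most recent call last):
  File "<stdin>", line 10, in <module>
    return umr_minimum(a, axis, None, out, keepdims, initial, where)
ValueError: zero-size array to reduction operation minimum which has no identity
```

View pics/c0.png

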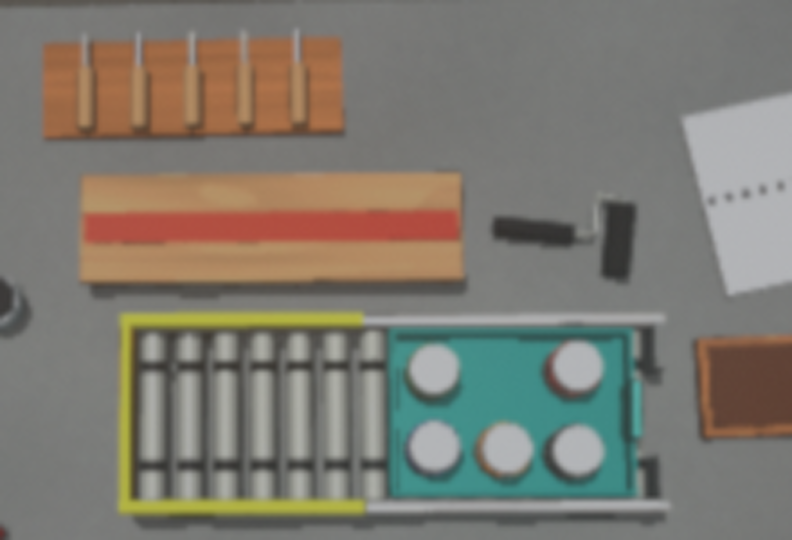

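```bash
cat > geo.py <<'E'
from h import *
# use known-height plane intersection for accuracy: pixel->ray to z=h
def ray(n,u,v,h):
    I=env.camera_info(n);K=I["K"];M=R.from_euler('xyz',I["orientation"],degrees=True).as_matrix()
    r=np.stack([(u-K[0,2])/K[0,0],(v-K[1,2])/K[1,1],np.ones_like(u,dtype=float)],-1)@M.T
    s=(h-I["position"][2])/r[...,2]; return I["position"]+r*s[...,None]
E
python3 - <<'E'
from geo import *
for n in("top","side"):
  im,d=env.camera(n); f=im.astype(int)
  hsv=cv2.cvtColor(im,cv2.COLOR_RGB2HSV)
  v,u=np.mgrid[0:384,0:512]
  def rect(m,h,name):
    k,l,s,c=cv2.connectedComponentsWithStats(m.astype(np.uint8)); i=1+np.argmax(s[1:,4]); mm=l==i
    W=ray(n,u[mm].astype(float),v[mm].astype(float),h)[:,:2]
    r=cv2.minAreaRect((W*1000).astype(np.float32)); print(n,name,s[i,4],'ctr',np.round(r[0],1),'size',np.round(r[1],1),'ang',round(r[2],2))
  red=((hsv[...,0]<8)|(hsv[...,0]>174))&(hsv[...,1]>130)&(hsv[...,2]>100)
  rect(red,.05,'stripe')
  yel=(abs(hsv[...,0].astype(int)-29)<5)&(hsv[...,1]>100)
  rect(yel,.075,'yellow')
  teal=(abs(hsv[...,0].astype(int)-87)<7)&(hsv[...,1]>90)
  box=ray(n,u.astype(float),v.astype(float),.06); teal&=(box[...,0]>.3)&(box[...,0]<.65)&(box[...,1]<-.03)&(box[...,1]>-.45)
  rect(teal,.075,'tote')
  for u0,v0 in ([(358,195),(290,168),(290,222)] if n=="top" else []): print(im[v0,u0],hsv[v0,u0])
E
```

```text
top stripe 820 ctr [700.   13.7] size [403.3  32.2] ang 88.8
top yellow 726 ctr [490.5  50.5] size [258.7 212. ] ang 88.83
top tote 2103 ctr [ 486.4 -240.6] size [265.1 177. ] ang 88.84
[ 95 125 120] [ 85  61 125]
[166 166 167] [120   2 167]
[119 120 119] [ 60   2 120]
side stripe 699 ctr [698.6  17.1] size [410.  33.] ang 89.08
side yellow 633 ctr [493.1  53.2] size [262.9 219.1] ang 88.94
side tote 2403 ctr [ 483.5 -247.4] size [285.4 185.4] ang 88.92
```

Run:
```python
from geo import *
im,d=env.camera("top"); crop(im,"pics/t1.png",280,370,160,230,8)
im,d=env.camera("side"); crop(im,"pics/s1.png",220,350,180,310,5)
```

```text
(no output)
```

View pics/t1.png

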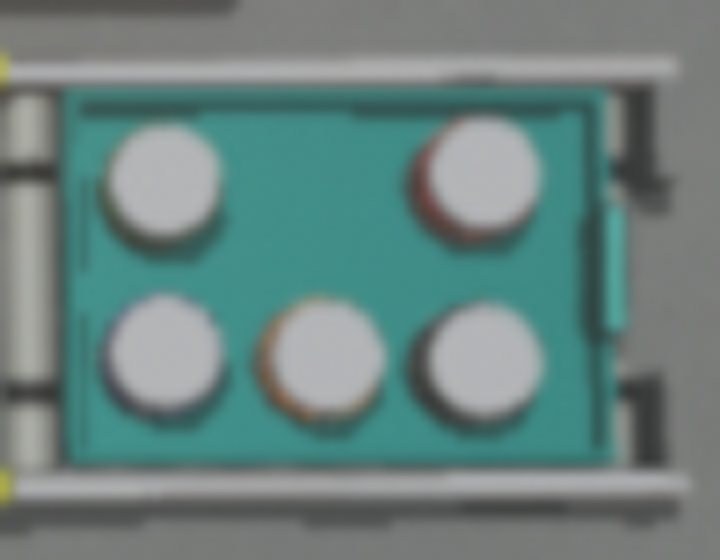

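View pics/s1.png

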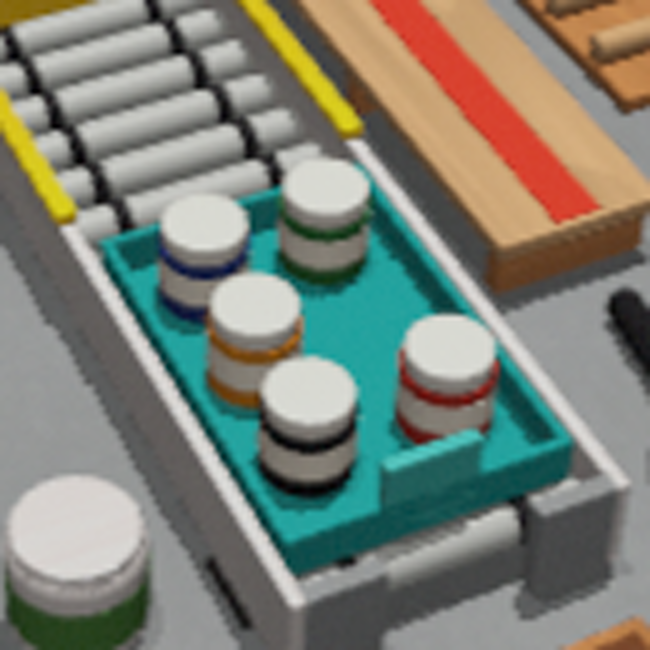

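Run:
```python
from geo import *
a=np.array
def p(n,u,v,h): print(n,u,v,ray(n,a([float(u)]),a([float(v)]),h)[0].round(4))
print("tab top");
for c in [(604,205),(627,205),(604,332),(627,332)]: p("top",280+c[0]/8-.4,160+c[1]/8-.4,.105)
print("rim front/back");
for c in [(62,90),(62,462),(606,88),(613,462)]: p("top",280+c[0]/8-.4,160+c[1]/8-.4,.075)
print("side tab top ends"); p("side",220+382/5,180+467/5,.105);p("side",220+482/5,180+435/5,.105)
print("jar cap ctrs top")
for c in [(164,179),(485,172),(164,351),(327,357),(485,361)]: p("top",280+c[0]/8-.4,160+c[1]/8-.4,.109)
for c in [(205,218),(325,188),(448,343),(255,303),(309,388)]: p("side",220+c[0]/5,180+c[1]/5,.109)
```

```text
tab top
top 355.1 185.225 [ 0.5137 -0.3592  0.105 ]
top 357.975 185.225 [ 0.5135 -0.37    0.105 ]
top 355.1 201.1 [ 0.4539 -0.3564  0.105 ]
top 357.975 201.1 [ 0.4537 -0.3671  0.105 ]
rim front/back
top 287.35 170.85 [ 0.5782 -0.1089  0.075 ]
top 287.35 217.35 [ 0.3994 -0.1037  0.075 ]
top 355.35 170.6 [ 0.5739 -0.3702  0.075 ]
top 356.225 217.35 [ 0.3944 -0.365   0.075 ]
side tab top ends
side 296.4 273.4 [ 0.4531 -0.3638  0.105 ]
side 316.4 267.0 [ 0.5136 -0.3668  0.105 ]
jar cap ctrs top
top 300.1 181.975 [ 0.5297 -0.1527  0.109 ]
top 340.225 181.1 [ 0.53   -0.3033  0.109 ]
top 300.1 203.475 [ 0.4488 -0.1501  0.109 ]
top 320.475 204.225 [ 0.4445 -0.226   0.109 ]
top 340.225 204.725 [ 0.4412 -0.2994  0.109 ]
side 261.0 223.6 [ 0.4509 -0.1491  0.109 ]
side 285.0 217.6 [ 0.5286 -0.1559  0.109 ]
side 309.6 248.6 [ 0.5299 -0.3016  0.109 ]
side 271.0 240.6 [ 0.4455 -0.2265  0.109 ]
side 281.8 257.6 [ 0.4426 -0.299   0.109 ]
```

```bash
python3 -m handwheel '[{"dx":-0.5,"dy":-1,"rz":-1,"gripper":1},{"dx":-0.5,"dy":-1,"rz":-1,"gripper":1},{"dx":-0.5,"dy":-1,"rz":-1,"gripper":1},{"dx":-0.2,"dy":-1,"gripper":1},{"dx":-0.2,"dy":-1,"gripper":1},{"dx":-0.2,"dy":-1,"gripper":1},{"dx":-0.2,"dy":-1,"gripper":1},{"dx":-0.2,"dy":-1,"gripper":1}]'; python3 -c "
from h import *
gd(.484,-.3635)
im,d,P=cloud('top');crop(im,'pics/t2.png',0,300,60,384,1.8)
im,d,P=cloud('side');crop(im,'pics/s2.png',0,512,0,384,1.5)"
```

```text
t 0.35 tcp [0.3056 0.6018 0.2185] rot [-179.99   -0.    153.08] units [-1.987e+01 -2.600e+01  1.000e-02]$[0]: bad value
```

```bash
python3 -m handwheel '[{"dx":-0.5,"dy":-1,"dz":0,"rx":0,"ry":0,"rz":-1,"gripper":1},{"dx":-0.5,"dy":-1,"dz":0,"rx":0,"ry":0,"rz":-1,"gripper":1},{"dx":-0.5,"dy":-1,"dz":0,"rx":0,"ry":0,"rz":-1,"gripper":1},{"dx":-0.2,"dy":-1,"dz":0,"rx":0,"ry":0,"rz":0,"gripper":1},{"dx":-0.2,"dy":-1,"dz":0,"rx":0,"ry":0,"rz":0,"gripper":1},{"dx":-0.2,"dy":-1,"dz":0,"rx":0,"ry":0,"rz":0,"gripper":1},{"dx":-0.2,"dy":-1,"dz":0,"rx":0,"ry":0,"rz":0,"gripper":1},{"dx":-0.2,"dy":-1,"dz":0,"rx":0,"ry":0,"rz":0,"gripper":1}]'; python3 -c "
from h import *
gd(.484,-.3635)
im,d,P=cloud('top');crop(im,'pics/t2.png',0,300,60,384,1.8)
im,d,P=cloud('side');crop(im,'pics/s2.png',0,512,0,384,1.5)"
```

```text
t: 1.45
tcp_pos: [0.3498, 0.3467, 0.2182]
eef_rot: [-180.0, 0.0, 179.9]
wrist_force: [-0.5, -0.1, 0.5]
grip_width: 1.001
t 1.45 tcp [0.3498 0.3467 0.2182] rot [-1.8000e+02  2.0000e-02  1.7989e+02] units [ -4.52 -23.67   0.  ]
```

View pics/t2.png

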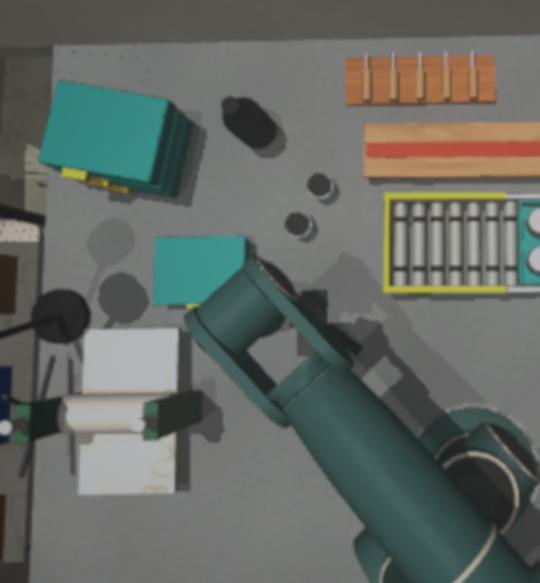

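View pics/s2.png

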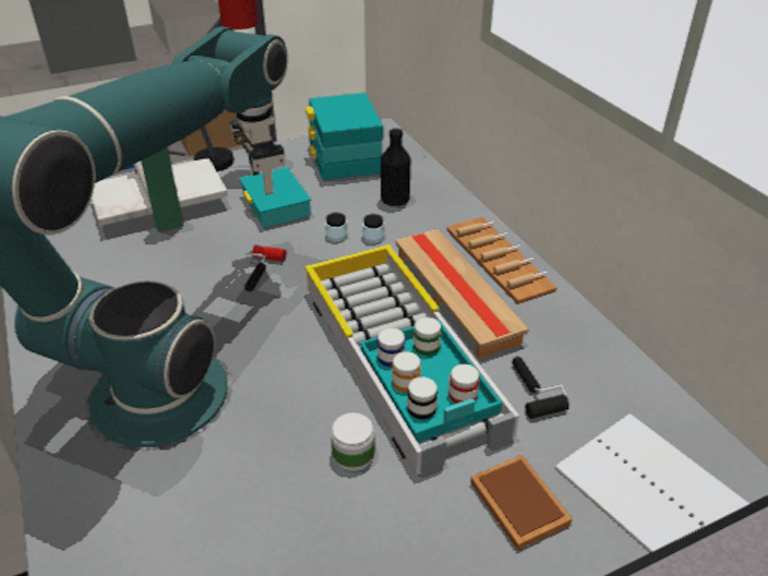

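```bash
python3 -m handwheel '[{"dx":-0.2,"dy":-1,"dz":0,"rx":0,"ry":0,"rz":0.14,"gripper":1},{"dx":-0.2,"dy":-1,"dz":0,"rx":0,"ry":0,"rz":0,"gripper":1},{"dx":-0.2,"dy":-1,"dz":0,"rx":0,"ry":0,"rz":0,"gripper":1},{"dx":-0.2,"dy":-1,"dz":0,"rx":0,"ry":0,"rz":0,"gripper":1},{"dx":-0.2,"dy":-1,"dz":0,"rx":0,"ry":0,"rz":0,"gripper":1},{"dx":-0.2,"dy":-1,"dz":0,"rx":0,"ry":0,"rz":0,"gripper":1},{"dx":-0.2,"dy":-1,"dz":0,"rx":0,"ry":0,"rz":0,"gripper":1},{"dx":-0.2,"dy":-1,"dz":0,"rx":0,"ry":0,"rz":0,"gripper":1}]'; python3 -c "
from h import *
gd(.484,-.3635)
print(env.sense()['joint_pos'])"
```

```text
t: 2.55
tcp_pos: [0.3939, 0.1024, 0.2193]
eef_rot: [179.9, 0.2, 178.8]
wrist_force: [0.0, -0.3, 0.2]
grip_width: 1.001
t 2.55 tcp [0.3939 0.1024 0.2193] rot [1.7987e+02 1.6000e-01 1.7877e+02] units [ -3.34 -15.46  -0.03]
[ 1.09096385e+01 -2.86142976e+01  1.12923222e+02  9.51129613e-02
  9.55038804e+01 -7.78538616e+01]
```

```bash
python3 -m handwheel '[{"dx":-0.22,"dy":-1,"dz":0,"rx":0,"ry":0,"rz":0,"gripper":1},{"dx":-0.22,"dy":-1,"dz":0,"rx":0,"ry":0,"rz":0,"gripper":1},{"dx":-0.22,"dy":-1,"dz":0,"rx":0,"ry":0,"rz":0,"gripper":1},{"dx":-0.22,"dy":-1,"dz":0,"rx":0,"ry":0,"rz":0,"gripper":1},{"dx":-0.22,"dy":-1,"dz":0,"rx":0,"ry":0,"rz":0,"gripper":1},{"dx":-0.22,"dy":-1,"dz":0,"rx":0,"ry":0,"rz":0,"gripper":1},{"dx":-0.22,"dy":-1,"dz":0,"rx":0,"ry":0,"rz":0,"gripper":1},{"dx":-0.22,"dy":-1,"dz":0,"rx":0,"ry":0,"rz":0,"gripper":1}]' && python3 -m handwheel '[{"dx":-0.22,"dy":-1,"dz":0.3,"rx":0,"ry":0,"rz":0,"gripper":0.6},{"dx":-0.22,"dy":-1,"dz":0.3,"rx":0,"ry":0,"rz":0,"gripper":0.6},{"dx":-0.22,"dy":-1,"dz":0.3,"rx":0,"ry":0,"rz":0,"gripper":0.6},{"dx":-0.22,"dy":-1,"dz":0,"rx":0,"ry":0,"rz":0,"gripper":0.6},{"dx":-0.22,"dy":-1,"dz":0,"rx":0,"ry":0,"rz":0,"gripper":0.6},{"dx":-0.22,"dy":-1,"dz":0,"rx":0,"ry":0,"rz":0,"gripper":0.6},{"dx":0,"dy":-0.5,"dz":0,"rx":0,"ry":0,"rz":0,"gripper":0.6},{"dx":0,"dy":0,"dz":0,"rx":0,"ry":0,"rz":0,"gripper":0.6}]'; python3 -c "
from h import *
gd(.484,-.3635,.08)"
```

```text
t: 3.55
tcp_pos: [0.4449, -0.1439, 0.2202]
eef_rot: [179.8, 0.4, 178.9]
wrist_force: [-0.5, 0.3, 0.4]
grip_width: 0.999
t: 4.55
tcp_pos: [0.4853, -0.3453, 0.1911]
eef_rot: [179.7, 0.4, 178.8]
wrist_force: [0.7, 0.3, 0.1]
grip_width: 0.599
t 4.55 tcp [ 0.4853 -0.3453  0.1911] rot [179.71   0.42 178.83] units [ 0.06 -0.63  3.7 ]
```

```bash
python3 -m handwheel '[{"dx":0,"dy":-0.6,"dz":0,"rx":0,"ry":0,"rz":0,"gripper":0.35},{"dx":0,"dy":0,"dz":0.5,"rx":0,"ry":0,"rz":0,"gripper":0.35},{"dx":0,"dy":0,"dz":0.8,"rx":0,"ry":0,"rz":0,"gripper":0.35},{"dx":0,"dy":0,"dz":0.8,"rx":0,"ry":0,"rz":0,"gripper":0.35},{"dx":0,"dy":0,"dz":0.8,"rx":0,"ry":0,"rz":0,"gripper":0.35},{"dx":0,"dy":0,"dz":0.6,"rx":0,"ry":0,"rz":0,"gripper":0.35},{"dx":0,"dy":0,"dz":0,"rx":0,"ry":0,"rz":0,"gripper":0.35},{"dx":0,"dy":0,"dz":0,"rx":0,"ry":0,"rz":0,"gripper":0.35}]'; python3 -c "
from h import *
gd(.484,-.3635,.082)
im,d,P=cloud('side');crop(im,'pics/s3.png',200,360,160,310,5)"
```

```text
t: 5.55
tcp_pos: [0.4855, -0.3604, 0.0803]
eef_rot: [179.7, 0.4, 179.0]
wrist_force: [-0.1, -0.9, 0.2]
grip_width: 0.352
t 5.55 tcp [ 0.4855 -0.3604  0.0803] rot [179.67   0.44 178.96] units [ 0.05 -0.11 -0.06]
```

View pics/s3.png

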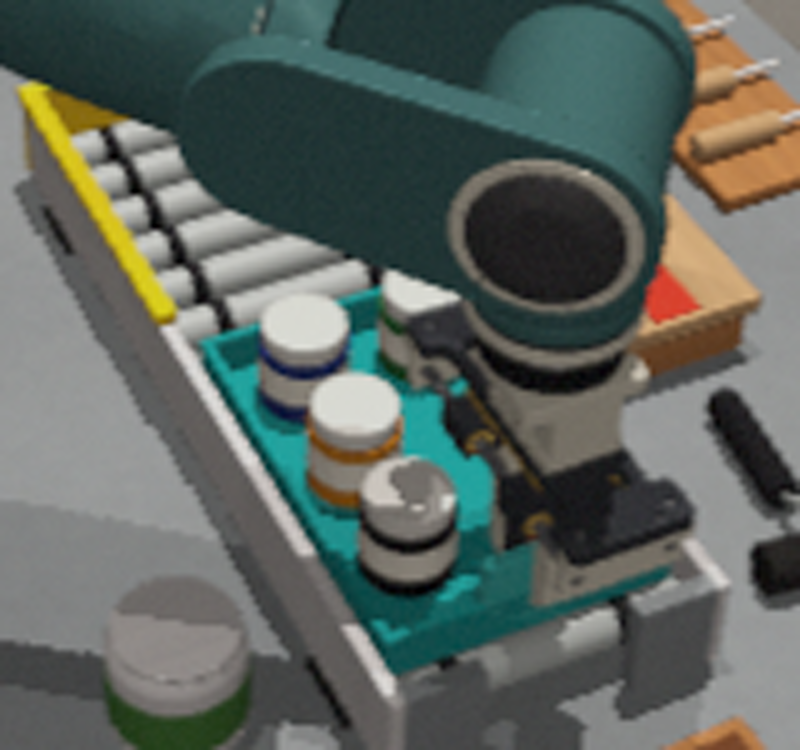

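```bash
python3 -m handwheel '[{"dx":0,"dy":-0.1,"dz":0,"rx":0,"ry":0,"rz":0,"gripper":0},{"dx":0,"dy":0,"dz":0,"rx":0,"ry":0,"rz":0,"gripper":0},{"dx":0,"dy":0,"dz":0,"rx":0,"ry":0,"rz":0,"gripper":0},{"dx":0,"dy":0,"dz":0,"rx":0,"ry":0,"rz":0,"gripper":0},{"dx":0,"dy":0.1,"dz":0,"rx":0,"ry":0,"rz":0,"gripper":0},{"dx":0,"dy":0.2,"dz":0,"rx":0,"ry":0,"rz":0,"gripper":0},{"dx":0,"dy":0.3,"dz":0,"rx":0,"ry":0,"rz":0,"gripper":0},{"dx":0,"dy":0.4,"dz":0,"rx":0,"ry":0,"rz":0,"gripper":0}]'; python3 -c "
from h import *
gd(.484,-.3635,.082)"
```

```text
t: 6.6
tcp_pos: [0.4864, -0.333, 0.082]
eef_rot: [179.8, 0.5, 178.9]
wrist_force: [1.7, -3.0, -2.4]
grip_width: 0.106
t 6.6 tcp [ 0.4864 -0.333   0.082 ] rot [179.8    0.55 178.9 ] units [ 0.06 -1.02 -0.  ]
```

```bash
python3 -m handwheel '[{"dx":0,"dy":0.5,"dz":0,"rx":0,"ry":0,"rz":0,"gripper":0},{"dx":0,"dy":0.5,"dz":0,"rx":0,"ry":0,"rz":0,"gripper":0},{"dx":0,"dy":0.5,"dz":0,"rx":0,"ry":0,"rz":0,"gripper":0},{"dx":0,"dy":0.5,"dz":0,"rx":0,"ry":0,"rz":0,"gripper":0},{"dx":0,"dy":0.5,"dz":0,"rx":0,"ry":0,"rz":0,"gripper":0},{"dx":0,"dy":0.5,"dz":0,"rx":0,"ry":0,"rz":0,"gripper":0},{"dx":0,"dy":0.5,"dz":0,"rx":0,"ry":0,"rz":0,"gripper":0},{"dx":0,"dy":0.5,"dz":0,"rx":0,"ry":0,"rz":0,"gripper":0}]'; python3 -m handwheel '[{"dx":0,"dy":0.5,"dz":0,"rx":0,"ry":0,"rz":0,"gripper":0},{"dx":0,"dy":0.5,"dz":0,"rx":0,"ry":0,"rz":0,"gripper":0},{"dx":0,"dy":0.5,"dz":0,"rx":0,"ry":0,"rz":0,"gripper":0},{"dx":0,"dy":0.5,"dz":0,"rx":0,"ry":0,"rz":0,"gripper":0},{"dx":0,"dy":0.4,"dz":0,"rx":0,"ry":0,"rz":0,"gripper":0},{"dx":0,"dy":0.3,"dz":0,"rx":0,"ry":0,"rz":0,"gripper":0},{"dx":0,"dy":0.2,"dz":0,"rx":0,"ry":0,"rz":0,"gripper":0},{"dx":0,"dy":0.1,"dz":0,"rx":0,"ry":0,"rz":0,"gripper":0}]'; python3 -c "
from h import *
gd(.488,-.087,.082)"
```

```text
t: 7.6
tcp_pos: [0.4884, -0.2036, 0.082]
eef_rot: [179.8, 0.5, 178.9]
wrist_force: [2.1, -2.3, -3.8]
grip_width: 0.11
t: 8.6
tcp_pos: [0.4898, -0.1064, 0.0821]
eef_rot: [179.8, 0.5, 179.0]
wrist_force: [0.8, -1.2, -5.6]
grip_width: 0.109
t 8.6 tcp [ 0.4898 -0.1064  0.0821] rot [179.75   0.47 179.  ] units [0.07 0.64 0.  ]
```

Now gently to contact.

```bash
python3 -m handwheel '[{"dx":0,"dy":0.2,"dz":0,"rx":0,"ry":0,"rz":0,"gripper":0},{"dx":0,"dy":0.2,"dz":0,"rx":0,"ry":0,"rz":0,"gripper":0},{"dx":0,"dy":0.1,"dz":0,"rx":0,"ry":0,"rz":0,"gripper":0},{"dx":0,"dy":0.1,"dz":0,"rx":0,"ry":0,"rz":0,"gripper":0},{"dx":0,"dy":0.1,"dz":0,"rx":0,"ry":0,"rz":0,"gripper":0},{"dx":0,"dy":0.1,"dz":0,"rx":0,"ry":0,"rz":0,"gripper":0},{"dx":0,"dy":0.1,"dz":0,"rx":0,"ry":0,"rz":0,"gripper":0},{"dx":0,"dy":0,"dz":0,"rx":0,"ry":0,"rz":0,"gripper":0}]'; python3 -c "
from h import *
gd(.488,-.087,.082)
im,d,P=cloud('side');crop(im,'pics/s4.png',190,350,130,280,5)"
```

```text
t: 9.6
tcp_pos: [0.4915, -0.0884, 0.0849]
eef_rot: [-179.0, 0.7, 178.8]
wrist_force: [-0.2, 1.6, -5.1]
grip_width: 0.104
t 9.6 tcp [ 0.4915 -0.0884  0.0849] rot [-178.97    0.71  178.82] units [0.12 0.04 0.09]
```

View pics/s4.png

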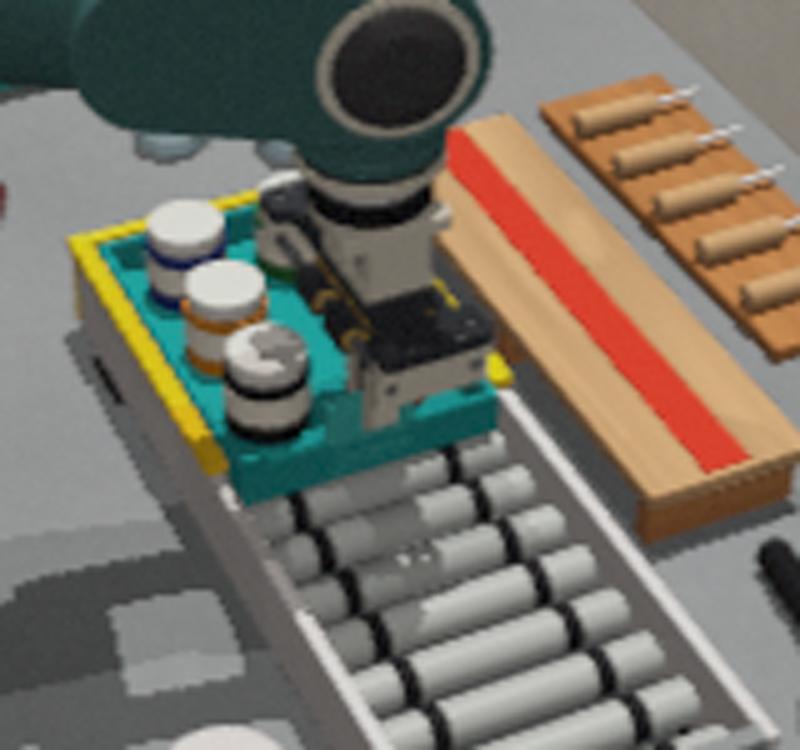

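```bash
python3 -m handwheel '[{"dx":0,"dy":0.05,"dz":0,"rx":0,"ry":0,"rz":0,"gripper":0.08},{"dx":0,"dy":0,"dz":0,"rx":0,"ry":0,"rz":0,"gripper":0.2},{"dx":0,"dy":0,"dz":0,"rx":0,"ry":0,"rz":0,"gripper":0.4},{"dx":0,"dy":0,"dz":0,"rx":0,"ry":0,"rz":0,"gripper":0.4},{"dx":0,"dy":0,"dz":-0.6,"rx":0,"ry":0,"rz":0,"gripper":0.4},{"dx":0,"dy":0,"dz":-1,"rx":0,"ry":0,"rz":0,"gripper":0.4},{"dx":0,"dy":0,"dz":-1,"rx":0,"ry":0,"rz":0,"gripper":0.4},{"dx":0,"dy":-1,"dz":-1,"rx":0,"ry":0,"rz":0,"gripper":1}]'; python3 -c "
from h import *
gd(.488,-.087,.082)
im,d,P=cloud('side');crop(im,'pics/s5.png',190,350,130,280,5)
im,d,P=cloud('top');crop(im,'pics/t5.png',190,310,125,225,6)"
```

```text
t: 10.65
tcp_pos: [0.4895, -0.1139, 0.2001]
eef_rot: [-178.9, 0.8, 179.0]
wrist_force: [0.6, 0.2, 0.2]
grip_width: 0.465
t 10.65 tcp [ 0.4895 -0.1139  0.2001] rot [-178.94    0.76  178.97] units [0.12 0.97 3.92]
```

View pics/s5.png

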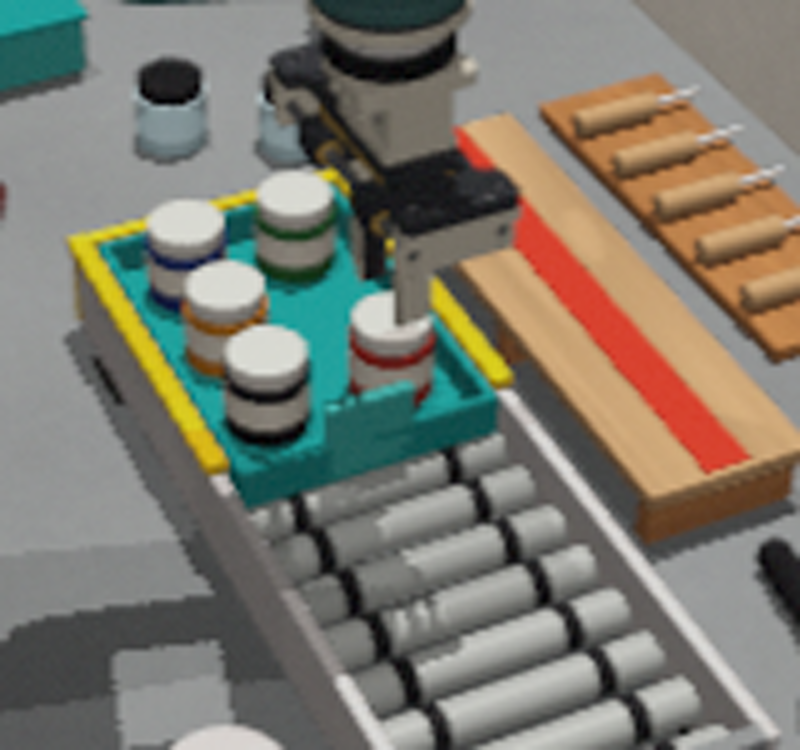

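View pics/t5.png

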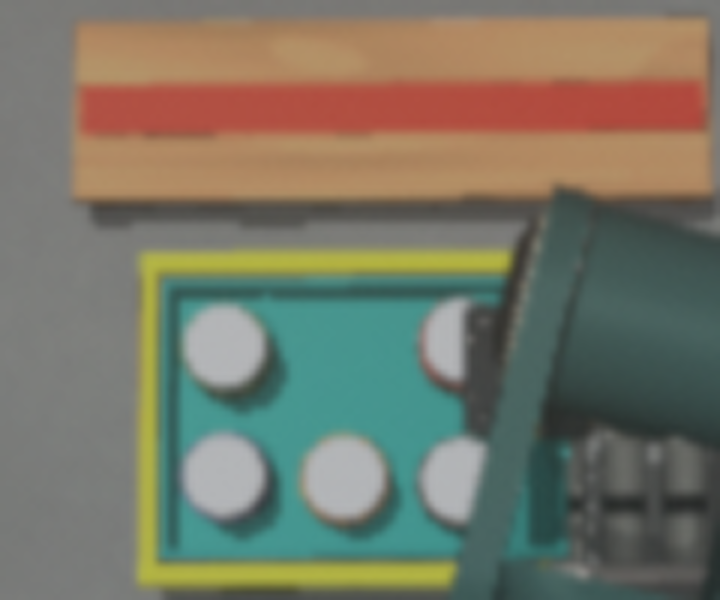

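```bash
cat >> h.py <<'E'
def stripe_x(y): return 0.6995+0.0208*(y-0.015)
def look(full=True):
    im,d,P=cloud("top")
    print('full'); caps(im,P,0.09,0.13,(0.3,0.85,-0.45,0.35),(140,256))
    print('empty'); caps(im,P,0.045,0.075,(0.48,0.72,0.2,0.45))
    return im
E
python3 -c "
from h import *
im=look()
gd(.533,.125,.084)
print([round(stripe_x(y),4) for y in (.175,.095,.015,-.065,-.145)])"
```

```text
full
1 64 [263.9 181.2] mean [ 0.5354 -0.0167  0.1097] mid [ 0.5364 -0.0156  0.1099] ext [0.047 0.02  0.016] [171. 172. 173.]
2 136 [226.9 182.1] mean [0.5346 0.1225 0.1099] mid [0.535  0.1221 0.1098] ext [0.046 0.046 0.015] [173. 176. 177.]
3 135 [226.9 203.8] mean [0.4529 0.1235 0.1099] mid [0.4522 0.1232 0.1108] ext [0.045 0.046 0.017] [173. 175. 178.]
4 141 [246.9 204. ] mean [0.4508 0.0486 0.1102] mid [0.4509 0.0482 0.1105] ext [0.046 0.045 0.02 ] [174. 176. 176.]
5 96 [264.8 204.1] mean [ 0.4488 -0.0184  0.1097] mid [ 0.4475 -0.0173  0.1099] ext [0.048 0.034 0.018] [170. 173. 175.]
empty
1 115 [204.6 147.9] mean [0.68   0.213  0.0514] mid [0.6799 0.2119 0.0541] ext [0.079 0.023 0.018] [170. 118.  91.]
2 150 [177.1 162.3] mean [0.6235 0.3201 0.0579] mid [0.6243 0.3192 0.0577] ext [0.051 0.05  0.025] [71. 70. 70.]
3 153 [164.9 184.1] mean [0.5385 0.3673 0.0579] mid [0.538  0.3682 0.0588] ext [0.051 0.054 0.026] [69. 70. 69.]
t 10.8 tcp [ 0.49   -0.1155  0.2003] rot [-178.88    0.9   178.77] units [-1.2   8.12  3.74]
[0.7028, 0.7012, 0.6995, 0.6978, 0.6962]
```

```bash
python3 -m handwheel '[{"dx":-0.2,"dy":0.9,"dz":0,"rx":-0.13,"ry":0.1,"rz":0,"gripper":1},{"dx":-0.3,"dy":1,"dz":0,"rx":0,"ry":0,"rz":0,"gripper":1},{"dx":-0.3,"dy":1,"dz":0,"rx":0,"ry":0,"rz":0,"gripper":1},{"dx":-0.3,"dy":1,"dz":0,"rx":0,"ry":0,"rz":0,"gripper":1},{"dx":-0.3,"dy":1,"dz":0,"rx":0,"ry":0,"rz":0,"gripper":0.85},{"dx":-0.1,"dy":1,"dz":0,"rx":0,"ry":0,"rz":0,"gripper":0.8},{"dx":0,"dy":1,"dz":0,"rx":0,"ry":0,"rz":0,"gripper":0.8},{"dx":0,"dy":1,"dz":0,"rx":0,"ry":0,"rz":0,"gripper":0.8}]'; python3 -c "
from h import *
gd(.5346,.1225,.084)"
```

```text
t: 11.8
tcp_pos: [0.5387, 0.1304, 0.1978]
eef_rot: [179.9, -0.3, 178.6]
wrist_force: [-0.7, 1.1, 0.2]
grip_width: 0.799
t 11.8 tcp [0.5387 0.1304 0.1978] rot [179.9   -0.32 178.63] units [ 0.11 -0.27  3.79]
```

```bash
python3 -m handwheel '[{"dx":0.11,"dy":-0.3,"dz":0.2,"rx":0,"ry":0,"rz":0,"gripper":0.8},{"dx":0,"dy":0,"dz":0.8,"rx":0,"ry":0,"rz":0,"gripper":0.8},{"dx":0,"dy":0,"dz":0.9,"rx":0,"ry":0,"rz":0,"gripper":0.8},{"dx":0,"dy":0,"dz":0.8,"rx":0,"ry":0,"rz":0,"gripper":0.8},{"dx":0,"dy":0,"dz":0.4,"rx":0,"ry":0,"rz":0,"gripper":0.8},{"dx":0,"dy":0,"dz":0.3,"rx":0,"ry":0,"rz":0,"gripper":0.8},{"dx":0,"dy":0,"dz":0,"rx":0,"ry":0,"rz":0,"gripper":0.8},{"dx":0,"dy":0,"dz":0,"rx":0,"ry":0,"rz":0,"gripper":0.8}]'; python3 -c "
from h import *
gd(.5346,.1225,.084)"
```

```text
t: 12.8
tcp_pos: [0.532, 0.1217, 0.092]
eef_rot: [179.9, -0.4, 178.8]
wrist_force: [-0.4, -0.1, 0.1]
grip_width: 0.801
t 12.8 tcp [0.532  0.1217 0.092 ] rot [179.91  -0.44 178.75] units [-0.09  0.03  0.27]
```

```bash
python3 -m handwheel '[{"dx":-0.08,"dy":0,"dz":0.27,"rx":0,"ry":0,"rz":0,"gripper":0.8},{"dx":0,"dy":0,"dz":0,"rx":0,"ry":0,"rz":0,"gripper":0.4},{"dx":0,"dy":0,"dz":0,"rx":0,"ry":0,"rz":0,"gripper":0.4},{"dx":0,"dy":0,"dz":0,"rx":0,"ry":0,"rz":0,"gripper":0.4},{"dx":0,"dy":0,"dz":-0.3,"rx":0,"ry":0,"rz":0,"gripper":0.4},{"dx":0,"dy":0,"dz":-0.8,"rx":0,"ry":0,"rz":0,"gripper":0.4},{"dx":0,"dy":0,"dz":-1,"rx":0,"ry":0,"rz":0,"gripper":0.4},{"dx":0,"dy":0,"dz":-0.5,"rx":0,"ry":0,"rz":0,"gripper":0.4}]'; python3 -c "
from h import *
gd(.7028,.175,.1)
im,d,P=cloud('side');crop(im,'pics/s6.png',190,350,100,250,5)"
```

```text
t: 13.8
tcp_pos: [0.535, 0.1216, 0.1652]
eef_rot: [179.9, -0.4, 178.8]
wrist_force: [0.1, 0.3, -1.6]
grip_width: 0.597
t 13.8 tcp [0.535  0.1216 0.1652] rot [179.91  -0.44 178.76] units [-5.57  1.9   2.13]
```

View pics/s6.png

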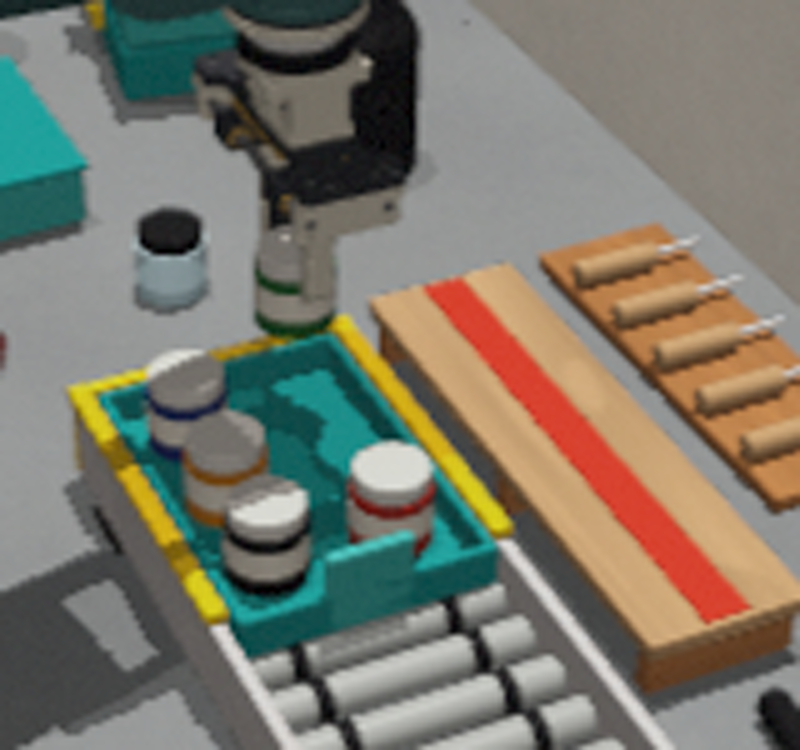

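```bash
python3 -m handwheel '[{"dx":-0.5,"dy":0.2,"dz":0,"rx":0,"ry":-0.05,"rz":0,"gripper":0.4},{"dx":-0.9,"dy":0.3,"dz":0,"rx":0,"ry":0,"rz":0,"gripper":0.4},{"dx":-1,"dy":0.3,"dz":0,"rx":0,"ry":0,"rz":0,"gripper":0.4},{"dx":-1,"dy":0.3,"dz":0,"rx":0,"ry":0,"rz":0,"gripper":0.4},{"dx":-1,"dy":0.3,"dz":0,"rx":0,"ry":0,"rz":0,"gripper":0.4},{"dx":-0.8,"dy":0.3,"dz":0.4,"rx":0,"ry":0,"rz":0,"gripper":0.4},{"dx":-0.3,"dy":0.2,"dz":0.5,"rx":0,"ry":0,"rz":0,"gripper":0.4},{"dx":0,"dy":0,"dz":0.5,"rx":0,"ry":0,"rz":0,"gripper":0.4}]'; python3 -c "
from h import *
gd(.7028,.175,.083)"
```

```text
t: 14.85
tcp_pos: [0.7096, 0.1788, 0.1131]
eef_rot: [180.0, -0.2, 178.8]
wrist_force: [-0.8, 0.0, -1.1]
grip_width: 0.594
t 14.85 tcp [0.7096 0.1788 0.1131] rot [179.98  -0.18 178.77] units [ 0.22 -0.13  1.01]
```

```bash
python3 -m handwheel '[{"dx":0.2,"dy":-0.1,"dz":0.2,"rx":0,"ry":0,"rz":0,"gripper":0.4},{"dx":0,"dy":0,"dz":0.2,"rx":0,"ry":0,"rz":0,"gripper":0.4},{"dx":0,"dy":0,"dz":0.2,"rx":0,"ry":0,"rz":0,"gripper":0.4},{"dx":0,"dy":0,"dz":0.2,"rx":0,"ry":0,"rz":0,"gripper":0.4},{"dx":0,"dy":0,"dz":0.1,"rx":0,"ry":0,"rz":0,"gripper":0.4},{"dx":0,"dy":0,"dz":0,"rx":0,"ry":0,"rz":0,"gripper":0.4},{"dx":0,"dy":0,"dz":0,"rx":0,"ry":0,"rz":0,"gripper":0.4},{"dx":0,"dy":0,"dz":0,"rx":0,"ry":0,"rz":0,"gripper":0.4}]'; python3 -c "
from h import *
gd(.7028,.175,.083)"
```

```text
t: 15.85
tcp_pos: [0.7014, 0.1752, 0.0847]
eef_rot: [180.0, -0.2, 178.8]
wrist_force: [0.2, -0.4, -1.6]
grip_width: 0.593
t 15.85 tcp [0.7014 0.1752 0.0847] rot [ 1.7998e+02 -1.7000e-01  1.7876e+02] units [-0.05 -0.01  0.06]
```

Lower 1.5 mm, release, rise and head toward red.

```bash
python3 -m handwheel '[{"dx":-0.03,"dy":0,"dz":0.06,"rx":0,"ry":0,"rz":0,"gripper":0.4},{"dx":0,"dy":0,"dz":0,"rx":0,"ry":0,"rz":0,"gripper":0.4},{"dx":0,"dy":0,"dz":0,"rx":0,"ry":0,"rz":0,"gripper":0.8},{"dx":0,"dy":0,"dz":0,"rx":0,"ry":0,"rz":0,"gripper":0.8},{"dx":0,"dy":0,"dz":-0.5,"rx":0,"ry":0,"rz":0,"gripper":0.8},{"dx":0,"dy":0,"dz":-0.9,"rx":0,"ry":0,"rz":0,"gripper":0.8},{"dx":0,"dy":0,"dz":-1,"rx":0,"ry":0,"rz":0,"gripper":0.8},{"dx":0.5,"dy":-1,"dz":-0.7,"rx":0,"ry":0,"rz":0,"gripper":0.8}]'; python3 -c "
from h import *
look()
gd(.532,-.0275,.16)"
```

```text
t: 16.85
tcp_pos: [0.687, 0.1462, 0.1804]
eef_rot: [180.0, -0.2, 178.9]
wrist_force: [0.8, -0.8, -0.3]
grip_width: 0.8
full
1 126 [267.3 181. ] mean [ 0.5357 -0.0295  0.1101] mid [ 0.5361 -0.0304  0.1094] ext [0.047 0.041 0.018] [176. 178. 179.]
2 96 [268.2 204.3] mean [ 0.4479 -0.031   0.1096] mid [ 0.4476 -0.032   0.1103] ext [0.049 0.034 0.016] [176. 178. 179.]
empty
1 54 [204.4 146.1] mean [0.6875 0.2138 0.0506] mid [0.6896 0.2133 0.0508] ext [0.044 0.021 0.011] [160. 105.  83.]
2 148 [177.2 162.3] mean [0.6236 0.3198 0.0583] mid [0.6235 0.3202 0.0574] ext [0.051 0.05  0.023] [70. 70. 70.]
3 155 [165.  184.3] mean [0.5378 0.3672 0.0579] mid [0.5377 0.3685 0.0572] ext [0.05  0.056 0.024] [72. 72. 72.]
t 16.9 tcp [0.6863 0.1427 0.1841] rot [-1.7999e+02 -2.0000e-02  1.7876e+02] units [ 5.02 -5.78  0.81]
```

```bash
python3 -m handwheel '[{"dx":0.8,"dy":-0.9,"dz":0,"rx":0,"ry":0,"rz":0,"gripper":0.8},{"dx":0.9,"dy":-1,"dz":0,"rx":0,"ry":0,"rz":0,"gripper":0.8},{"dx":0.9,"dy":-1,"dz":0,"rx":0,"ry":0,"rz":0,"gripper":0.8},{"dx":0.9,"dy":-1,"dz":0,"rx":0,"ry":0,"rz":0,"gripper":0.8},{"dx":0.7,"dy":-0.9,"dz":0,"rx":0,"ry":0,"rz":0,"gripper":0.8},{"dx":0.4,"dy":-0.6,"dz":0,"rx":0,"ry":0,"rz":0,"gripper":0.8},{"dx":0,"dy":0,"dz":0.2,"rx":0,"ry":0,"rz":0,"gripper":0.8},{"dx":0,"dy":0,"dz":0.3,"rx":0,"ry":0,"rz":0,"gripper":0.8}]'; python3 -c "
from h import *
gd(.535,-.0278,.084)"
```

```text
t: 17.9
tcp_pos: [0.5421, -0.0211, 0.178]
eef_rot: [180.0, 0.7, 178.7]
wrist_force: [0.2, 0.2, -0.1]
grip_width: 0.804
t 17.9 tcp [ 0.5421 -0.0211  0.178 ] rot [179.99   0.65 178.71] units [ 0.27 -0.23  3.13]
```

```bash
python3 -m handwheel '[{"dx":0.2,"dy":-0.22,"dz":0.3,"rx":0,"ry":0.07,"rz":0,"gripper":0.8},{"dx":0,"dy":0,"dz":0.8,"rx":0,"ry":0,"rz":0,"gripper":0.8},{"dx":0,"dy":0,"dz":0.8,"rx":0,"ry":0,"rz":0,"gripper":0.8},{"dx":0,"dy":0,"dz":0.6,"rx":0,"ry":0,"rz":0,"gripper":0.8},{"dx":0,"dy":0,"dz":0.4,"rx":0,"ry":0,"rz":0,"gripper":0.8},{"dx":0,"dy":0,"dz":0.1,"rx":0,"ry":0,"rz":0,"gripper":0.8},{"dx":0,"dy":0,"dz":0,"rx":0,"ry":0,"rz":0,"gripper":0.8},{"dx":0,"dy":0,"dz":0,"rx":0,"ry":0,"rz":0,"gripper":0.8}]'; python3 -c "
from h import *
gd(.535,-.0278,.084)
im,d,P=cloud('side');crop(im,'pics/s7.png',190,350,100,250,5)"
```

```text
t: 18.9
tcp_pos: [0.5359, -0.0265, 0.0819]
eef_rot: [180.0, -0.3, 178.9]
wrist_force: [-0.7, -0.6, 0.2]
grip_width: 0.8
t 18.9 tcp [ 0.5359 -0.0265  0.0819] rot [179.97  -0.25 178.89] units [ 0.03 -0.04 -0.07]
```

View pics/s7.png

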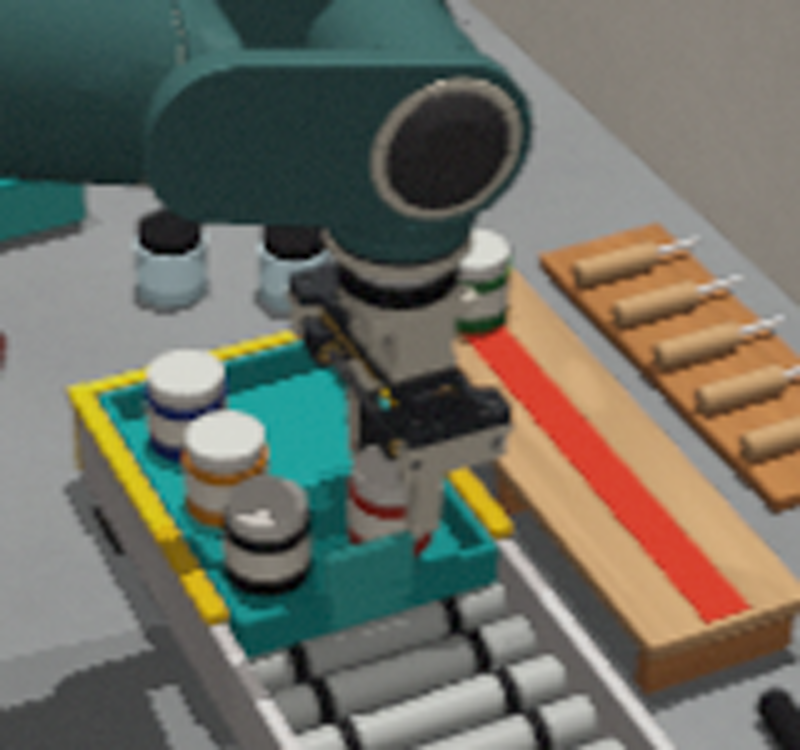

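```bash
python3 -m handwheel '[{"dx":0,"dy":0,"dz":0,"rx":0,"ry":0,"rz":0,"gripper":0.4},{"dx":0,"dy":0,"dz":0,"rx":0,"ry":0,"rz":0,"gripper":0.4},{"dx":0,"dy":0,"dz":0,"rx":0,"ry":0,"rz":0,"gripper":0.4},{"dx":0,"dy":0,"dz":-0.3,"rx":0,"ry":0,"rz":0,"gripper":0.4},{"dx":0,"dy":0,"dz":-0.8,"rx":0,"ry":0,"rz":0,"gripper":0.4},{"dx":0,"dy":0,"dz":-1,"rx":0,"ry":0,"rz":0,"gripper":0.4},{"dx":-0.4,"dy":-0.3,"dz":-0.6,"rx":0,"ry":0,"rz":0,"gripper":0.4},{"dx":-0.8,"dy":-0.6,"dz":0,"rx":0,"ry":0,"rz":0,"gripper":0.4}]'; python3 -c "
from h import *
gd(.6962,-.145,.082)"
```

```text
t: 19.95
tcp_pos: [0.5718, -0.054, 0.1687]
eef_rot: [180.0, -0.1, 179.0]
wrist_force: [0.8, -0.5, -3.4]
grip_width: 0.596
t 19.95 tcp [ 0.5718 -0.054   0.1687] rot [ 1.7997e+02 -1.4000e-01  1.7897e+02] units [-4.21 -2.96  2.88]
```

```bash
python3 -m handwheel '[{"dx":-0.9,"dy":-0.6,"dz":0,"rx":0,"ry":0,"rz":0,"gripper":0.4},{"dx":-0.9,"dy":-0.6,"dz":0,"rx":0,"ry":0,"rz":0,"gripper":0.4},{"dx":-0.9,"dy":-0.6,"dz":0,"rx":0,"ry":0,"rz":0,"gripper":0.4},{"dx":-0.7,"dy":-0.5,"dz":0.4,"rx":0,"ry":0,"rz":0,"gripper":0.4},{"dx":-0.3,"dy":-0.3,"dz":0.5,"rx":0,"ry":0,"rz":0,"gripper":0.4},{"dx":-0.1,"dy":-0.1,"dz":0.4,"rx":0,"ry":0,"rz":0,"gripper":0.4},{"dx":0,"dy":0,"dz":0.4,"rx":0,"ry":0,"rz":0,"gripper":0.4},{"dx":0,"dy":0,"dz":0,"rx":0,"ry":0,"rz":0,"gripper":0.4}]'; python3 -c "
from h import *
gd(.6962,-.145,.082)"
```

```text
t: 20.95
tcp_pos: [0.6876, -0.1397, 0.1175]
eef_rot: [179.9, -0.1, 179.0]
wrist_force: [0.3, 0.7, -1.0]
grip_width: 0.594
t 20.95 tcp [ 0.6876 -0.1397  0.1175] rot [ 1.7994e+02 -1.2000e-01  1.7896e+02] units [-0.29 -0.17  1.18]
```

```bash
python3 -m handwheel '[{"dx":-0.3,"dy":-0.17,"dz":0.3,"rx":0,"ry":0,"rz":0,"gripper":0.4},{"dx":0,"dy":0,"dz":0.3,"rx":0,"ry":0,"rz":0,"gripper":0.4},{"dx":0,"dy":0,"dz":0.3,"rx":0,"ry":0,"rz":0,"gripper":0.4},{"dx":0,"dy":0,"dz":0.2,"rx":0,"ry":0,"rz":0,"gripper":0.4},{"dx":0,"dy":0,"dz":0.05,"rx":0,"ry":0,"rz":0,"gripper":0.4},{"dx":0,"dy":0,"dz":0,"rx":0,"ry":0,"rz":0,"gripper":0.4},{"dx":0,"dy":0,"dz":0,"rx":0,"ry":0,"rz":0,"gripper":0.4},{"dx":0,"dy":0,"dz":0,"rx":0,"ry":0,"rz":0,"gripper":0.4}]'; python3 -c "
from h import *
gd(.6962,-.145,.082)"
```

```text
t: 21.95
tcp_pos: [0.6972, -0.1446, 0.0825]
eef_rot: [180.0, 0.0, 179.0]
wrist_force: [0.0, -0.4, -1.4]
grip_width: 0.594
t 21.95 tcp [ 0.6972 -0.1446  0.0825] rot [1.7997e+02 1.0000e-02 1.7899e+02] units [ 0.03 -0.01  0.02]
```

```bash
python3 -m handwheel '[{"dx":0,"dy":0,"dz":0,"rx":0,"ry":0,"rz":0,"gripper":0.8},{"dx":0,"dy":0,"dz":0,"rx":0,"ry":0,"rz":0,"gripper":0.8},{"dx":0,"dy":0,"dz":-0.5,"rx":0,"ry":0,"rz":0,"gripper":0.8},{"dx":0,"dy":0,"dz":-0.9,"rx":0,"ry":0,"rz":0,"gripper":0.8},{"dx":0,"dy":0,"dz":-1,"rx":0,"ry":0,"rz":0,"gripper":0.8},{"dx":0,"dy":0,"dz":-0.8,"rx":0,"ry":0,"rz":1,"gripper":0.8},{"dx":0.5,"dy":0,"dz":0,"rx":0,"ry":0,"rz":1,"gripper":0.8},{"dx":0.5,"dy":0,"dz":0,"rx":0,"ry":0,"rz":1,"gripper":0.8}]';python3 -m handwheel '[{"dx":0.5,"dy":0,"dz":0,"rx":0,"ry":0,"rz":1,"gripper":0.8},{"dx":0,"dy":0,"dz":0,"rx":0,"ry":0,"rz":1,"gripper":0.8},{"dx":0,"dy":0,"dz":0,"rx":0,"ry":0,"rz":1,"gripper":0.8},{"dx":0,"dy":0,"dz":0,"rx":0,"ry":0,"rz":1,"gripper":0.8},{"dx":0,"dy":0,"dz":0,"rx":0,"ry":0,"rz":1,"gripper":0.8},{"dx":0,"dy":0,"dz":0,"rx":0,"ry":0,"rz":1,"gripper":0.8},{"dx":0.5,"dy":-0.3,"dz":0,"rx":0,"ry":0,"rz":1,"gripper":0.8},{"dx":0.6,"dy":-0.4,"dz":0,"rx":0,"ry":0,"rz":0,"gripper":0.8}]'; python3 -c "
from h import *
look()
gd(.4529,.1235,.15)
im,d,P=cloud('side');crop(im,'pics/s8.png',190,350,100,250,5)"
```

```text
t: 22.95
tcp_pos: [0.6687, -0.1376, 0.1891]
eef_rot: [179.9, 0.3, 152.5]
wrist_force: [0.7, 0.1, -0.4]
grip_width: 0.803
t: 23.95
tcp_pos: [0.6315, -0.099, 0.2005]
eef_rot: [179.1, 0.2, 90.2]
wrist_force: [0.2, 1.1, -0.0]
grip_width: 0.8
full
1 132 [212.5 138.9] mean [0.7019 0.1754 0.1088] mid [0.7019 0.1751 0.1087] ext [0.049 0.05  0.017] [178. 178. 178.]
2 137 [226.8 203.8] mean [0.4529 0.1238 0.1095] mid [0.4522 0.1232 0.109 ] ext [0.045 0.046 0.018] [175. 179. 181.]
3 142 [246.9 204. ] mean [0.4508 0.0486 0.1096] mid [0.451  0.0483 0.1076] ext [0.046 0.045 0.022] [176. 179. 179.]
empty
1 100 [204.4 148.7] mean [0.6766 0.2137 0.0521] mid [0.6801 0.213  0.0521] ext [0.08  0.021 0.014] [173. 125.  96.]
2 148 [177.  162.2] mean [0.6238 0.3204 0.058 ] mid [0.6243 0.3195 0.0568] ext [0.053 0.05  0.023] [72. 71. 70.]
3 155 [165.1 184.1] mean [0.5382 0.3667 0.058 ] mid [0.538  0.3685 0.057 ] ext [0.052 0.053 0.023] [72. 72. 72.]
t 24.0 tcp [ 0.6305 -0.097   0.2008] rot [1.7909e+02 1.6000e-01 9.0430e+01] units [ 7.4  -5.89  1.58]
```

View pics/s8.png

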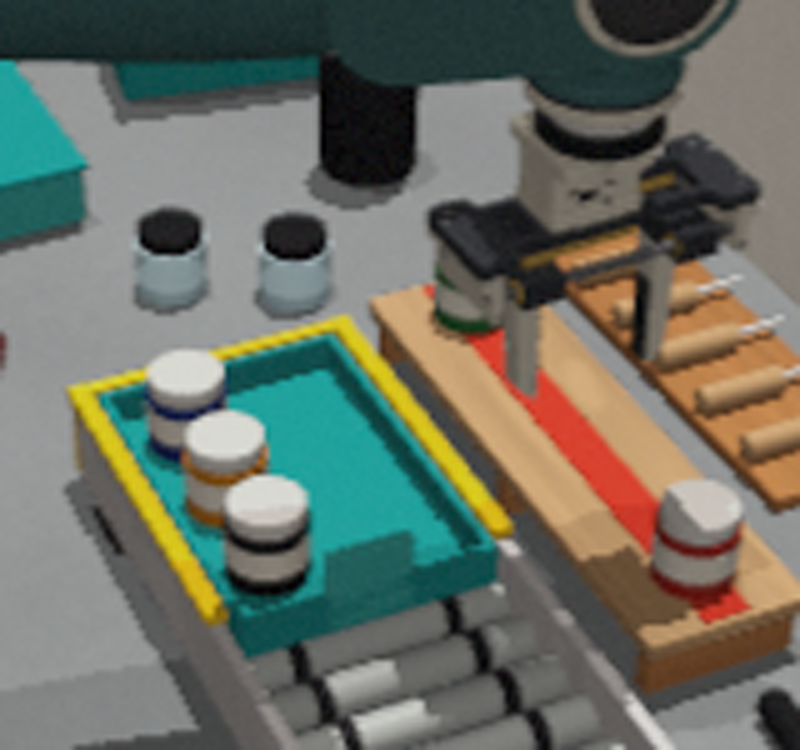

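```bash
python3 -m handwheel '[{"dx":0.9,"dy":-0.7,"dz":0,"rx":0.1,"ry":0,"rz":0.15,"gripper":0.8},{"dx":1,"dy":-0.8,"dz":0,"rx":0,"ry":0,"rz":0,"gripper":0.8},{"dx":1,"dy":-0.8,"dz":0,"rx":0,"ry":0,"rz":0,"gripper":0.8},{"dx":1,"dy":-0.8,"dz":0,"rx":0,"ry":0,"rz":0,"gripper":0.8},{"dx":1,"dy":-0.8,"dz":0,"rx":0,"ry":0,"rz":0,"gripper":0.8},{"dx":1,"dy":-0.8,"dz":0,"rx":0,"ry":0,"rz":0,"gripper":0.8},{"dx":0.7,"dy":-0.6,"dz":0.3,"rx":0,"ry":0,"rz":0,"gripper":0.8},{"dx":0.3,"dy":-0.2,"dz":0.5,"rx":0,"ry":0,"rz":0,"gripper":0.8}]'; python3 -c "
from h import *
gd(.4529,.1236,.082)"
```

```text
t: 25.05
tcp_pos: [0.4621, 0.1153, 0.1792]
eef_rot: [179.6, 0.2, 90.8]
wrist_force: [0.2, -0.2, 0.7]
grip_width: 0.799
t 25.05 tcp [0.4621 0.1153 0.1792] rot [1.7955e+02 1.7000e-01 9.0750e+01] units [ 0.29 -0.33  3.24]
```

```bash
python3 -m handwheel '[{"dx":0.25,"dy":-0.28,"dz":0.3,"rx":0,"ry":0,"rz":0.15,"gripper":0.8},{"dx":0,"dy":0,"dz":0.8,"rx":0,"ry":0,"rz":0,"gripper":0.8},{"dx":0,"dy":0,"dz":0.8,"rx":0,"ry":0,"rz":0,"gripper":0.8},{"dx":0,"dy":0,"dz":0.6,"rx":0,"ry":0,"rz":0,"gripper":0.8},{"dx":0,"dy":0,"dz":0.4,"rx":0,"ry":0,"rz":0,"gripper":0.8},{"dx":0,"dy":0,"dz":0.2,"rx":0,"ry":0,"rz":0,"gripper":0.8},{"dx":0,"dy":0,"dz":0,"rx":0,"ry":0,"rz":0,"gripper":0.8},{"dx":0,"dy":0,"dz":0,"rx":0,"ry":0,"rz":0,"gripper":0.8}]'; python3 -c "
from h import *
gd(.4529,.1236,.082)"
```

```text
t: 26.05
tcp_pos: [0.4554, 0.1218, 0.0813]
eef_rot: [179.5, 0.2, 90.0]
wrist_force: [0.4, -1.4, -1.1]
grip_width: 0.802
t 26.05 tcp [0.4554 0.1218 0.0813] rot [179.52   0.21  89.95] units [ 0.06 -0.08 -0.02]
```

```bash
python3 -m handwheel '[{"dx":0,"dy":-0.08,"dz":0,"rx":0,"ry":0,"rz":0,"gripper":0.4},{"dx":0,"dy":0,"dz":0,"rx":0,"ry":0,"rz":0,"gripper":0.4},{"dx":0,"dy":0,"dz":0,"rx":0,"ry":0,"rz":0,"gripper":0.4},{"dx":0,"dy":0,"dz":-0.3,"rx":0,"ry":0,"rz":0,"gripper":0.4},{"dx":0,"dy":0,"dz":-0.8,"rx":0,"ry":0,"rz":0,"gripper":0.4},{"dx":0,"dy":0,"dz":-1,"rx":0,"ry":0,"rz":0,"gripper":0.4},{"dx":0,"dy":0.4,"dz":-0.6,"rx":0,"ry":0,"rz":0,"gripper":0.4},{"dx":0,"dy":0.9,"dz":0,"rx":0,"ry":0,"rz":0,"gripper":0.4}]'; python3 -c "
from h import *
gd(.7012,.095,.082)"
```

```text
t: 27.05
tcp_pos: [0.4914, 0.1223, 0.1692]
eef_rot: [179.3, 0.2, 90.0]
wrist_force: [0.8, 1.1, -0.3]
grip_width: 0.592
t 27.05 tcp [0.4914 0.1223 0.1692] rot [1.7934e+02 1.7000e-01 8.9990e+01] units [-0.9   6.96  2.99]
```

```bash
python3 -m handwheel '[{"dx":-0.1,"dy":1,"dz":0,"rx":0.08,"ry":0,"rz":0,"gripper":0.4},{"dx":-0.2,"dy":1,"dz":0,"rx":0,"ry":0,"rz":0,"gripper":0.4},{"dx":-0.2,"dy":1,"dz":0,"rx":0,"ry":0,"rz":0,"gripper":0.4},{"dx":-0.2,"dy":1,"dz":0,"rx":0,"ry":0,"rz":0,"gripper":0.4},{"dx":-0.2,"dy":1,"dz":0,"rx":0,"ry":0,"rz":0,"gripper":0.4},{"dx":0,"dy":0.9,"dz":0.2,"rx":0,"ry":0,"rz":0,"gripper":0.4},{"dx":0,"dy":0.6,"dz":0.5,"rx":0,"ry":0,"rz":0,"gripper":0.4},{"dx":0,"dy":0.2,"dz":0.5,"rx":0,"ry":0,"rz":0,"gripper":0.4}]'; python3 -c "
from h import *
gd(.7012,.095,.082)"
```

```text
t: 28.05
tcp_pos: [0.7011, 0.0942, 0.1385]
eef_rot: [179.8, 0.1, 90.0]
wrist_force: [0.0, -0.1, -1.5]
grip_width: 0.594
t 28.05 tcp [0.7011 0.0942 0.1385] rot [1.7979e+02 1.3000e-01 8.9990e+01] units [ 0.03 -0.    1.88]
```

```bash
python3 -m handwheel '[{"dx":0,"dy":-0.05,"dz":0.3,"rx":0,"ry":0,"rz":0,"gripper":0.4},{"dx":0,"dy":0,"dz":0.4,"rx":0,"ry":0,"rz":0,"gripper":0.4},{"dx":0,"dy":0,"dz":0.4,"rx":0,"ry":0,"rz":0,"gripper":0.4},{"dx":0,"dy":0,"dz":0.4,"rx":0,"ry":0,"rz":0,"gripper":0.4},{"dx":0,"dy":0,"dz":0.25,"rx":0,"ry":0,"rz":0,"gripper":0.4},{"dx":0,"dy":0,"dz":0.1,"rx":0,"ry":0,"rz":0,"gripper":0.4},{"dx":0,"dy":0,"dz":0,"rx":0,"ry":0,"rz":0,"gripper":0.4},{"dx":0,"dy":0,"dz":0,"rx":0,"ry":0,"rz":0,"gripper":0.4}]'; python3 -c "
from h import *
gd(.7012,.095,.0815)"
```

```text
t: 29.05
tcp_pos: [0.698, 0.0944, 0.0818]
eef_rot: [179.8, 0.1, 90.0]
wrist_force: [-0.2, 0.2, -1.6]
grip_width: 0.595
t 29.05 tcp [0.698  0.0944 0.0818] rot [1.7978e+02 1.2000e-01 9.0020e+01] units [0.02 0.11 0.01]
```

```bash
python3 -m handwheel '[{"dx":0,"dy":0,"dz":0.02,"rx":0,"ry":0,"rz":0,"gripper":0.8},{"dx":0,"dy":0,"dz":0,"rx":0,"ry":0,"rz":0,"gripper":0.8},{"dx":0,"dy":0,"dz":-0.5,"rx":0,"ry":0,"rz":0,"gripper":0.8},{"dx":0,"dy":0,"dz":-0.9,"rx":0,"ry":0,"rz":0,"gripper":0.8},{"dx":0,"dy":0,"dz":-1,"rx":0,"ry":0,"rz":0,"gripper":0.8},{"dx":-0.2,"dy":-0.6,"dz":-0.6,"rx":0,"ry":0,"rz":0,"gripper":0.8},{"dx":-0.3,"dy":-1,"dz":0,"rx":0,"ry":0,"rz":0,"gripper":0.8},{"dx":-0.3,"dy":-1,"dz":0,"rx":0,"ry":0,"rz":0,"gripper":0.8}]';python3 -c "
from h import *
gd(.4508,.0486,.082)
look()"
```

```text
t: 30.05
tcp_pos: [0.6196, 0.0704, 0.1794]
eef_rot: [179.6, 0.1, 90.0]
wrist_force: [-0.6, -0.4, 0.4]
grip_width: 0.796
t 30.05 tcp [0.6196 0.0704 0.1794] rot [1.7956e+02 1.0000e-01 9.0040e+01] units [-0.72 -5.65  3.2 ]
full
1 133 [296.5 138.6] mean [ 0.6964 -0.1446  0.1087] mid [ 0.6964 -0.1447  0.1075] ext [0.05  0.049 0.02 ] [180. 177. 178.]
2 43 [206.5 145.5] mean [0.6767 0.1986 0.1091] mid [0.6779 0.197  0.1067] ext [0.039 0.024 0.013] [172. 169. 169.]
3 75 [267.5 202.8] mean [ 0.4534 -0.0285  0.1106] mid [ 0.4546 -0.0285  0.1096] ext [0.034 0.033 0.015] [173. 172. 162.]
empty
1 72 [203.8 149.2] mean [0.6747 0.216  0.0517] mid [0.6801 0.2134 0.0523] ext [0.079 0.02  0.013] [167. 132. 102.]
3 151 [177.1 162.5] mean [0.6229 0.3201 0.0579] mid [0.6232 0.3199 0.0562] ext [0.051 0.051 0.022] [72. 71. 71.]
4 155 [165.1 184.1] mean [0.5386 0.3669 0.058 ] mid [0.5382 0.3676 0.0572] ext [0.052 0.054 0.024] [72. 72. 72.]
```

```bash
python3 -c "
from h import *
im,d,P=cloud('side');crop(im,'pics/s9.png',190,350,70,250,4.4)
im,d,P=cloud('top');crop(im,'pics/t9.png',190,310,125,225,6)"
```

```text
(no output)
```

View pics/s9.png

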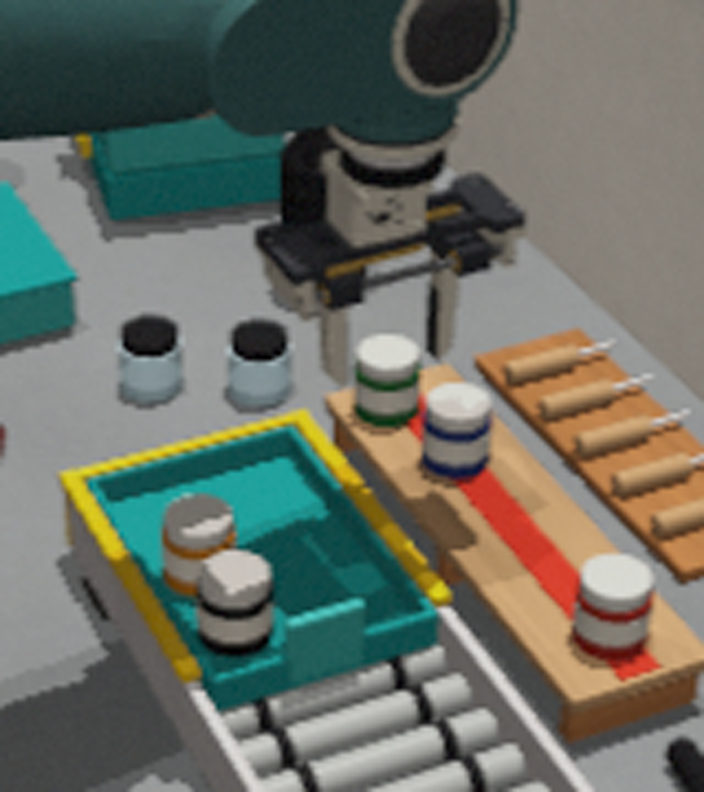

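View pics/t9.png

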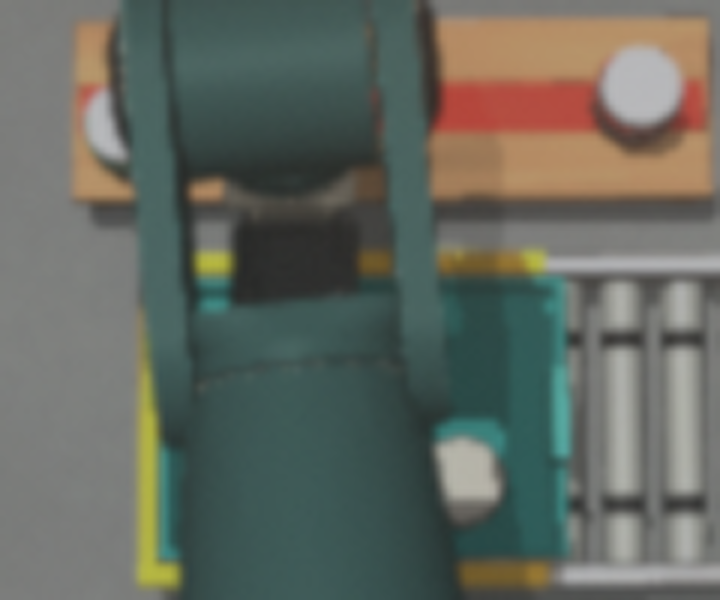

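```bash
python3 -m handwheel '[{"dx":-0.1,"dy":-1,"dz":0,"rx":0.05,"ry":0,"rz":0,"gripper":0.8},{"dx":-0.1,"dy":-1,"dz":0,"rx":0,"ry":0,"rz":0,"gripper":0.8},{"dx":-0.1,"dy":-1,"dz":0,"rx":0,"ry":0,"rz":0,"gripper":0.8},{"dx":-0.1,"dy":-1,"dz":0,"rx":0,"ry":0,"rz":0,"gripper":0.8},{"dx":-0.1,"dy":-0.8,"dz":0,"rx":0,"ry":0,"rz":0,"gripper":0.8},{"dx":0,"dy":-0.4,"dz":0.2,"rx":0,"ry":0,"rz":0,"gripper":0.8},{"dx":0,"dy":0,"dz":0.5,"rx":0,"ry":0,"rz":0,"gripper":0.8},{"dx":0,"dy":0,"dz":0.2,"rx":0,"ry":0,"rz":0,"gripper":0.8}]'; python3 -c "
from h import *
gd(.4508,.0486,.082)"
```

```text
t: 31.2
tcp_pos: [0.4651, 0.0563, 0.1547]
eef_rot: [179.7, 0.1, 90.0]
wrist_force: [-0.1, -0.1, 0.3]
grip_width: 0.8
t 31.2 tcp [0.4651 0.0563 0.1547] rot [1.797e+02 6.000e-02 9.005e+01] units [-0.25 -0.49  2.42]
```

```bash
python3 -m handwheel '[{"dx":-0.25,"dy":-0.49,"dz":0,"rx":0,"ry":0,"rz":0,"gripper":0.8},{"dx":0,"dy":0,"dz":0.5,"rx":0,"ry":0,"rz":0,"gripper":0.8},{"dx":0,"dy":0,"dz":0.8,"rx":0,"ry":0,"rz":0,"gripper":0.8},{"dx":0,"dy":0,"dz":0.7,"rx":0,"ry":0,"rz":0,"gripper":0.8},{"dx":0,"dy":0,"dz":0.4,"rx":0,"ry":0,"rz":0,"gripper":0.8},{"dx":0,"dy":0,"dz":0,"rx":0,"ry":0,"rz":0,"gripper":0.8},{"dx":0,"dy":0,"dz":0,"rx":0,"ry":0,"rz":0,"gripper":0.8},{"dx":0,"dy":0,"dz":0,"rx":0,"ry":0,"rz":0,"gripper":0.8}]'; python3 -c "
from h import *
gd(.4508,.0486,.082)"
```

```text
t: 32.2
tcp_pos: [0.4505, 0.0478, 0.0783]
eef_rot: [179.7, 0.1, 90.0]
wrist_force: [-0.1, 0.0, 0.6]
grip_width: 0.803
t 32.2 tcp [0.4505 0.0478 0.0783] rot [1.7973e+02 6.0000e-02 8.9990e+01] units [ 0.03  0.01 -0.12]
```

```bash
python3 -m handwheel '[{"dx":0,"dy":0,"dz":0,"rx":0,"ry":0,"rz":0,"gripper":0.4},{"dx":0,"dy":0,"dz":0,"rx":0,"ry":0,"rz":0,"gripper":0.4},{"dx":0,"dy":0,"dz":0,"rx":0,"ry":0,"rz":0,"gripper":0.4},{"dx":0,"dy":0,"dz":-0.3,"rx":0,"ry":0,"rz":0,"gripper":0.4},{"dx":0,"dy":0,"dz":-0.8,"rx":0,"ry":0,"rz":0,"gripper":0.4},{"dx":0,"dy":0,"dz":-1,"rx":0,"ry":0,"rz":0,"gripper":0.4},{"dx":0,"dy":0.4,"dz":-0.7,"rx":0,"ry":0,"rz":0,"gripper":0.4},{"dx":-0.2,"dy":0.9,"dz":0,"rx":0,"ry":0,"rz":0,"gripper":0.4}]'; python3 -m handwheel '[{"dx":-0.2,"dy":1,"dz":0,"rx":0,"ry":0,"rz":0,"gripper":0.4},{"dx":-0.2,"dy":1,"dz":0,"rx":0,"ry":0,"rz":0,"gripper":0.4},{"dx":-0.2,"dy":1,"dz":0,"rx":0,"ry":0,"rz":0,"gripper":0.4},{"dx":-0.2,"dy":1,"dz":0,"rx":0,"ry":0,"rz":0,"gripper":0.4},{"dx":-0.1,"dy":1,"dz":0,"rx":0,"ry":0,"rz":0,"gripper":0.4},{"dx":0,"dy":1,"dz":0.2,"rx":0,"ry":0,"rz":0,"gripper":0.4},{"dx":0,"dy":0.6,"dz":0.4,"rx":0,"ry":0,"rz":0,"gripper":0.4},{"dx":0,"dy":0.2,"dz":0.4,"rx":0,"ry":0,"rz":0,"gripper":0.4}]'; python3 -c "
from h import *
gd(.6995,.015,.078)"
```

```text
t: 33.2
tcp_pos: [0.4893, 0.0421, 0.1688]
eef_rot: [179.6, 0.0, 90.0]
wrist_force: [-0.1, 0.2, -2.1]
grip_width: 0.597
t: 34.2
tcp_pos: [0.702, 0.0137, 0.1448]
eef_rot: [179.4, 0.0, 90.0]
wrist_force: [-0.6, 0.7, -1.6]
grip_width: 0.595
t 34.2 tcp [0.702  0.0137 0.1448] rot [1.7938e+02 5.0000e-02 9.0010e+01] units [ 0.04 -0.11  2.22]
```

```bash
python3 -m handwheel '[{"dx":0.04,"dy":-0.2,"dz":0.4,"rx":0.07,"ry":0,"rz":0,"gripper":0.4},{"dx":0,"dy":0,"dz":0.5,"rx":0,"ry":0,"rz":0,"gripper":0.4},{"dx":0,"dy":0,"dz":0.5,"rx":0,"ry":0,"rz":0,"gripper":0.4},{"dx":0,"dy":0,"dz":0.4,"rx":0,"ry":0,"rz":0,"gripper":0.4},{"dx":0,"dy":0,"dz":0.25,"rx":0,"ry":0,"rz":0,"gripper":0.4},{"dx":0,"dy":0,"dz":0.1,"rx":0,"ry":0,"rz":0,"gripper":0.4},{"dx":0,"dy":0,"dz":0,"rx":0,"ry":0,"rz":0,"gripper":0.4},{"dx":0,"dy":0,"dz":0,"rx":0,"ry":0,"rz":0,"gripper":0.4}]'; python3 -c "
from h import *
gd(.6995,.015,.078)"
```

```text
t: 35.2
tcp_pos: [0.6938, 0.0151, 0.0787]
eef_rot: [-180.0, 0.0, 90.0]
wrist_force: [-0.7, -0.9, -1.7]
grip_width: 0.594
t 35.2 tcp [0.6938 0.0151 0.0787] rot [-1.7998e+02  5.0000e-02  9.0030e+01] units [-0.    0.19  0.02]
```

```bash
python3 -m handwheel '[{"dx":0,"dy":0.18,"dz":0,"rx":0,"ry":0,"rz":0,"gripper":0.4},{"dx":0,"dy":0,"dz":0.03,"rx":0,"ry":0,"rz":0,"gripper":0.4},{"dx":0,"dy":0,"dz":0,"rx":0,"ry":0,"rz":0,"gripper":0.8},{"dx":0,"dy":0,"dz":0,"rx":0,"ry":0,"rz":0,"gripper":0.8},{"dx":0,"dy":0,"dz":-0.5,"rx":0,"ry":0,"rz":0,"gripper":0.8},{"dx":0,"dy":0,"dz":-0.9,"rx":0,"ry":0,"rz":0,"gripper":0.8},{"dx":0,"dy":0,"dz":-1,"rx":0,"ry":0,"rz":0,"gripper":0.8},{"dx":-0.2,"dy":-0.6,"dz":-0.6,"rx":0,"ry":0,"rz":0,"gripper":0.8}]'; python3 -m handwheel '[{"dx":-0.2,"dy":-1,"dz":0,"rx":0,"ry":0,"rz":0,"gripper":0.8},{"dx":-0.2,"dy":-1,"dz":0,"rx":0,"ry":0,"rz":0,"gripper":0.8},{"dx":-0.2,"dy":-1,"dz":0,"rx":0,"ry":0,"rz":0,"gripper":0.8},{"dx":-0.2,"dy":-1,"dz":0,"rx":0,"ry":0,"rz":0,"gripper":0.8},{"dx":-0.2,"dy":-1,"dz":0,"rx":0,"ry":0,"rz":0,"gripper":0.8},{"dx":-0.1,"dy":-1,"dz":0,"rx":0,"ry":0,"rz":0,"gripper":0.8},{"dx":0,"dy":-0.8,"dz":0,"rx":0,"ry":0,"rz":0,"gripper":0.8},{"dx":0,"dy":-0.3,"dz":0,"rx":0,"ry":0,"rz":0,"gripper":0.8}]'; python3 -c "
from h import *
gd(.448,-.025,.08)
im,d,P=cloud('side');crop(im,'pics/s10.png',190,350,70,250,4.4)
look()"
```

```text
t: 36.2
tcp_pos: [0.6818, 0.0094, 0.172]
eef_rot: [-180.0, 0.0, 90.0]
wrist_force: [-0.5, -0.2, -0.0]
grip_width: 0.798
t: 37.2
tcp_pos: [0.4633, -0.025, 0.1827]
eef_rot: [179.3, 0.1, 90.0]
wrist_force: [0.6, 0.1, 0.6]
grip_width: 0.799
t 37.2 tcp [ 0.4633 -0.025   0.1827] rot [1.7932e+02 1.0000e-01 9.0040e+01] units [ 0.01 -0.55  3.42]
full
1 132 [254.2 138.3] mean [0.7008 0.0163 0.1095] mid [0.7015 0.017  0.1099] ext [0.049 0.046 0.017] [177. 174. 174.]
2 134 [233.2 139.3] mean [0.6985 0.0966 0.109 ] mid [0.699  0.0973 0.1083] ext [0.048 0.046 0.016] [175. 174. 174.]
3 128 [296.4 138.6] mean [ 0.6965 -0.144   0.1082] mid [ 0.6978 -0.1435  0.1079] ext [0.046 0.046 0.019] [176. 174. 175.]
4 129 [210.1 144.5] mean [0.6803 0.1848 0.1087] mid [0.6808 0.1851 0.109 ] ext [0.048 0.046 0.021] [175. 174. 175.]
empty
1 74 [203.9 149.9] mean [0.6722 0.2159 0.0508] mid [0.6784 0.2119 0.0511] ext [0.076 0.023 0.012] [163. 129. 100.]
2 150 [177.1 162.3] mean [0.6236 0.3201 0.0575] mid [0.6248 0.3196 0.0564] ext [0.052 0.05  0.022] [71. 71. 70.]
3 150 [164.9 184.1] mean [0.5384 0.3676 0.0578] mid [0.5377 0.3687 0.0554] ext [0.051 0.054 0.021] [69. 69. 69.]
```

View pics/s10.png

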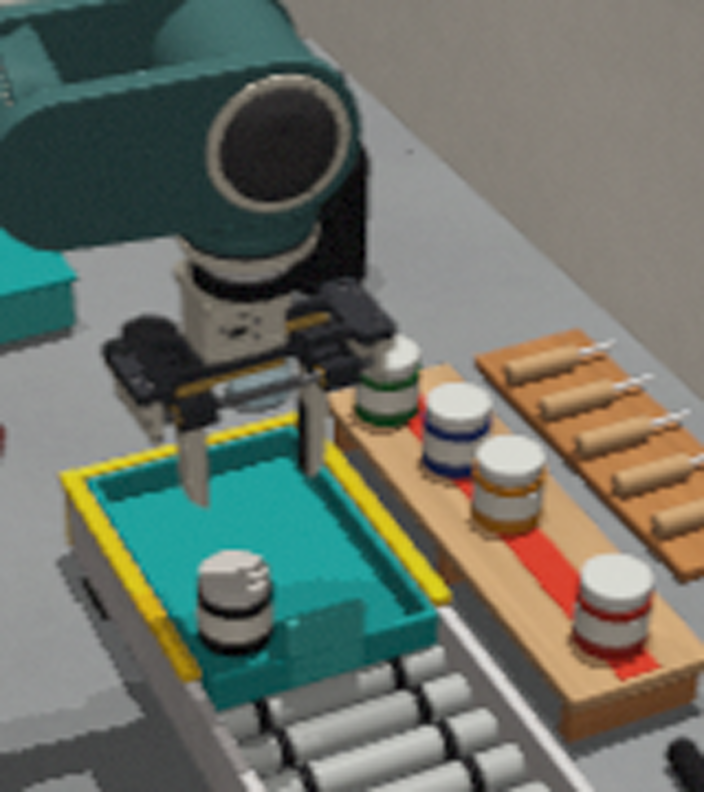

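```bash
python3 -c "
from geo import *
print(ray('side',np.array([190+235/4.4]),np.array([70+568/4.4]),.109))"; python3 -m handwheel '[{"dx":0,"dy":-0.55,"dz":0.3,"rx":0.08,"ry":0,"rz":0,"gripper":0.8},{"dx":0,"dy":0,"dz":0.8,"rx":0,"ry":0,"rz":0,"gripper":0.8},{"dx":0,"dy":0,"dz":0.6,"rx":0,"ry":0,"rz":0,"gripper":0.8},{"dx":0,"dy":0,"dz":0.2,"rx":0,"ry":0,"rz":0,"gripper":0.8},{"dx":0,"dy":0,"dz":0,"rx":0,"ry":0,"rz":0,"gripper":0.8},{"dx":0,"dy":0,"dz":0,"rx":0,"ry":0,"rz":0,"gripper":0.8},{"dx":0,"dy":0,"dz":0,"rx":0,"ry":0,"rz":0,"gripper":0.8},{"dx":0,"dy":0,"dz":0,"rx":0,"ry":0,"rz":0,"gripper":0.8}]'; python3 -c "
from h import *
gd(.448,-.025,.08)
im,d,P=cloud('side');crop(im,'pics/s11.png',190,350,70,250,4.4)"
```

```text
[[ 0.45017959 -0.02145567  0.109     ]]
t: 38.3
tcp_pos: [0.4471, -0.025, 0.1237]
eef_rot: [-179.9, 0.1, 90.1]
wrist_force: [0.6, 0.2, -0.3]
grip_width: 0.797
t 38.3 tcp [ 0.4471 -0.025   0.1237] rot [-1.7986e+02  1.0000e-01  9.0070e+01] units [0.   0.03 1.46]
```

View pics/s11.png

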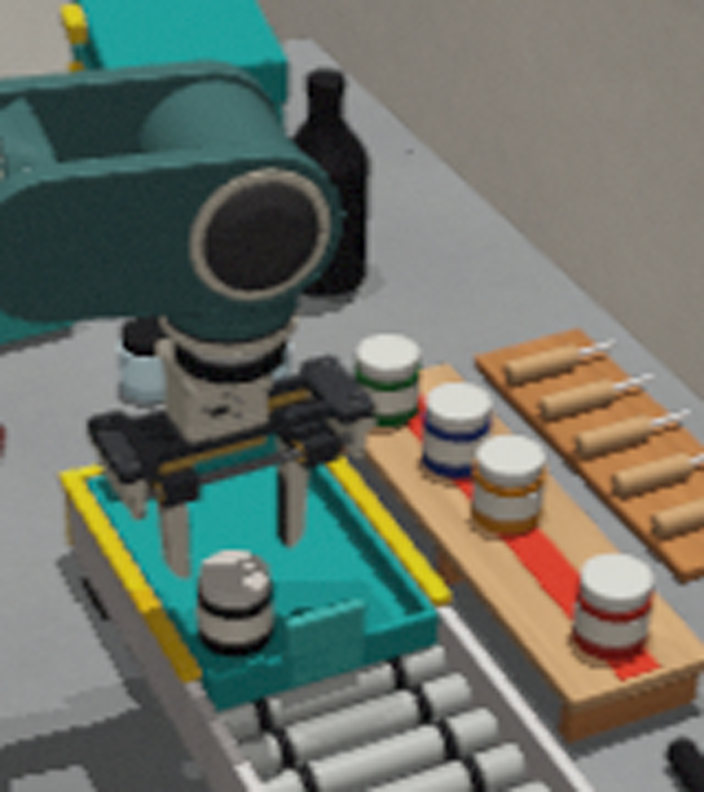

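```bash
python3 -m handwheel '[{"dx":0.06,"dy":0.05,"dz":0.5,"rx":0,"ry":0,"rz":0,"gripper":0.8},{"dx":0,"dy":0,"dz":0.5,"rx":0,"ry":0,"rz":0,"gripper":0.8},{"dx":0,"dy":0,"dz":0.35,"rx":0,"ry":0,"rz":0,"gripper":0.8},{"dx":0,"dy":0,"dz":0,"rx":0,"ry":0,"rz":0,"gripper":0.8},{"dx":0,"dy":0,"dz":0,"rx":0,"ry":0,"rz":0,"gripper":0.4},{"dx":0,"dy":0,"dz":0,"rx":0,"ry":0,"rz":0,"gripper":0.4},{"dx":0,"dy":0,"dz":0,"rx":0,"ry":0,"rz":0,"gripper":0.4},{"dx":0,"dy":0,"dz":0,"rx":0,"ry":0,"rz":0,"gripper":0.4}]'; python3 -c "
from h import *
gd(.6978,-.065,.08)"
```

```text
t: 39.35
tcp_pos: [0.4484, -0.0232, 0.0801]
eef_rot: [-179.8, 0.1, 90.1]
wrist_force: [-0.0, 0.5, -2.3]
grip_width: 0.594
t 39.35 tcp [ 0.4484 -0.0232  0.0801] rot [-1.7984e+02  1.0000e-01  9.0070e+01] units [-1.4   8.31 -0.02]
```

```bash
python3 -m handwheel '[{"dx":0,"dy":0,"dz":-0.3,"rx":0,"ry":0,"rz":0,"gripper":0.4},{"dx":0,"dy":0,"dz":-0.8,"rx":0,"ry":0,"rz":0,"gripper":0.4},{"dx":0,"dy":0,"dz":-1,"rx":0,"ry":0,"rz":0,"gripper":0.4},{"dx":0,"dy":0.4,"dz":-0.6,"rx":0,"ry":0,"rz":0,"gripper":0.4},{"dx":-0.2,"dy":0.9,"dz":0,"rx":0,"ry":0,"rz":0,"gripper":0.4},{"dx":-0.2,"dy":1,"dz":0,"rx":0,"ry":0,"rz":0,"gripper":0.4},{"dx":-0.2,"dy":1,"dz":0,"rx":0,"ry":0,"rz":0,"gripper":0.4},{"dx":-0.2,"dy":1,"dz":0,"rx":0,"ry":0,"rz":0,"gripper":0.4}]'; python3 -m handwheel '[{"dx":-0.2,"dy":1,"dz":0,"rx":0,"ry":0,"rz":0,"gripper":0.4},{"dx":-0.2,"dy":1,"dz":0,"rx":0,"ry":0,"rz":0,"gripper":0.4},{"dx":-0.1,"dy":0.9,"dz":0,"rx":0,"ry":0,"rz":0,"gripper":0.4},{"dx":0,"dy":0.6,"dz":0.2,"rx":0,"ry":0,"rz":0,"gripper":0.4},{"dx":0,"dy":0.1,"dz":0.4,"rx":0,"ry":0,"rz":0,"gripper":0.4},{"dx":0,"dy":0,"dz":0.4,"rx":0,"ry":0,"rz":0,"gripper":0.4},{"dx":0,"dy":0,"dz":0.2,"rx":0,"ry":0,"rz":0,"gripper":0.4},{"dx":0,"dy":0,"dz":0,"rx":0,"ry":0,"rz":0,"gripper":0.4}]'; python3 -c "
from h import *
gd(.6978,-.065,.08)"
```

```text
t: 40.35
tcp_pos: [0.581, -0.0473, 0.1698]
eef_rot: [179.9, 0.1, 90.1]
wrist_force: [0.3, 0.3, -1.6]
grip_width: 0.596
t: 41.35
tcp_pos: [0.6929, -0.0631, 0.1342]
eef_rot: [179.9, 0.1, 90.1]
wrist_force: [-0.1, 0.4, -1.5]
grip_width: 0.593
t 41.35 tcp [ 0.6929 -0.0631  0.1342] rot [1.7988e+02 1.3000e-01 9.0070e+01] units [-0.06  0.16  1.81]
```

```bash
python3 -m handwheel '[{"dx":-0.06,"dy":0.2,"dz":0.4,"rx":0,"ry":0,"rz":0,"gripper":0.4},{"dx":0,"dy":0,"dz":0.5,"rx":0,"ry":0,"rz":0,"gripper":0.4},{"dx":0,"dy":0,"dz":0.4,"rx":0,"ry":0,"rz":0,"gripper":0.4},{"dx":0,"dy":0,"dz":0.25,"rx":0,"ry":0,"rz":0,"gripper":0.4},{"dx":0,"dy":0,"dz":0.15,"rx":0,"ry":0,"rz":0,"gripper":0.4},{"dx":0,"dy":0,"dz":0.05,"rx":0,"ry":0,"rz":0,"gripper":0.4},{"dx":0,"dy":0,"dz":0,"rx":0,"ry":0,"rz":0,"gripper":0.4},{"dx":0,"dy":0,"dz":0,"rx":0,"ry":0,"rz":0,"gripper":0.4}]'; python3 -c "
from h import *
gd(.6978,-.065,.08)"
```

```text
t: 42.35
tcp_pos: [0.6994, -0.0652, 0.0795]
eef_rot: [179.8, 0.1, 90.1]
wrist_force: [-0.4, 0.2, -2.0]
grip_width: 0.596
t 42.35 tcp [ 0.6994 -0.0652  0.0795] rot [1.798e+02 1.400e-01 9.008e+01] units [ 0.01 -0.05 -0.02]
```

```bash
python3 -m handwheel '[{"dx":0,"dy":0,"dz":0,"rx":0,"ry":0,"rz":0,"gripper":0.8},{"dx":0,"dy":0,"dz":0,"rx":0,"ry":0,"rz":0,"gripper":0.8},{"dx":0,"dy":0,"dz":-0.5,"rx":0,"ry":0,"rz":0,"gripper":0.8},{"dx":0,"dy":0,"dz":-0.9,"rx":0,"ry":0,"rz":0,"gripper":0.8},{"dx":0,"dy":0,"dz":-1,"rx":0,"ry":0,"rz":0,"gripper":0.8},{"dx":0.4,"dy":0,"dz":-0.6,"rx":0,"ry":0,"rz":0,"gripper":0.8},{"dx":0.9,"dy":0,"dz":0,"rx":0,"ry":0,"rz":0,"gripper":0.8},{"dx":1,"dy":-0.1,"dz":0,"rx":0,"ry":0,"rz":0,"gripper":0.8}]'; python3 -m handwheel '[{"dx":1,"dy":-0.1,"dz":0,"rx":0,"ry":0,"rz":0,"gripper":0.8},{"dx":1,"dy":-0.1,"dz":0,"rx":0,"ry":0,"rz":0,"gripper":0.8},{"dx":1,"dy":-0.1,"dz":0,"rx":0,"ry":0,"rz":0,"gripper":0.8},{"dx":1,"dy":-0.1,"dz":0,"rx":0,"ry":0,"rz":0,"gripper":0.8},{"dx":1,"dy":-0.1,"dz":0,"rx":0,"ry":0,"rz":0,"gripper":0.8},{"dx":0.6,"dy":0,"dz":0,"rx":0,"ry":0,"rz":0,"gripper":0.8},{"dx":0.1,"dy":0,"dz":0,"rx":0,"ry":0,"rz":0,"gripper":0.8},{"dx":0,"dy":0,"dz":0,"rx":0,"ry":0,"rz":0,"gripper":0.8}]'; python3 -c "
from h import *
gd(.6803,.1848,.08)
look()"
```

```text
t: 43.35
tcp_pos: [0.6966, 0.0055, 0.1779]
eef_rot: [179.5, 0.2, 89.9]
wrist_force: [0.5, 0.4, -0.7]
grip_width: 0.803
t: 44.35
tcp_pos: [0.6796, 0.188, 0.1806]
eef_rot: [179.5, 0.1, 90.1]
wrist_force: [-0.7, 0.6, 0.4]
grip_width: 0.799
t 44.35 tcp [0.6796 0.188  0.1806] rot [1.7947e+02 1.1000e-01 9.0140e+01] units [-0.1  -0.01  3.35]
full
1 132 [254.2 138.2] mean [0.7013 0.0164 0.1088] mid [0.7019 0.0171 0.1084] ext [0.049 0.046 0.016] [182. 180. 180.]
2 138 [276. 138.] mean [ 0.7004 -0.0667  0.1088] mid [ 0.6997 -0.067   0.1069] ext [0.048 0.046 0.016] [182. 180. 180.]
3 134 [296.5 138.6] mean [ 0.6963 -0.1445  0.1083] mid [ 0.6973 -0.1445  0.1041] ext [0.051 0.05  0.026] [181. 179. 179.]
4 125 [233.1 139.4] mean [0.6983 0.0967 0.1091] mid [0.6982 0.0973 0.1081] ext [0.045 0.046 0.017] [180. 177. 166.]
empty
1 99 [175.1 163. ] mean [0.6208 0.3278 0.0583] mid [0.6234 0.3265 0.0571] ext [0.051 0.037 0.024] [68. 70. 70.]
2 154 [164.9 184.2] mean [0.538  0.3675 0.0574] mid [0.5376 0.3684 0.0559] ext [0.051 0.054 0.022] [70. 71. 71.]
```

```bash
python3 -m handwheel '[{"dx":-0.1,"dy":0,"dz":0.5,"rx":0.05,"ry":0,"rz":0,"gripper":0.8},{"dx":0,"dy":0,"dz":0.9,"rx":0,"ry":0,"rz":0,"gripper":0.8},{"dx":0,"dy":0,"dz":0.8,"rx":0,"ry":0,"rz":0,"gripper":0.8},{"dx":0,"dy":0,"dz":0.6,"rx":0,"ry":0,"rz":0,"gripper":0.8},{"dx":0,"dy":0,"dz":0.3,"rx":0,"ry":0,"rz":0,"gripper":0.8},{"dx":0,"dy":0,"dz":0,"rx":0,"ry":0,"rz":0,"gripper":0.8},{"dx":0,"dy":0,"dz":0,"rx":0,"ry":0,"rz":0,"gripper":0.8},{"dx":0,"dy":0,"dz":0,"rx":0,"ry":0,"rz":0,"gripper":0.8}]'; python3 -c "
from h import *
gd(.6803,.1848,.08)"
```

```text
t: 45.4
tcp_pos: [0.6806, 0.18, 0.0826]
eef_rot: [180.0, 0.1, 89.9]
wrist_force: [0.8, -0.9, -0.5]
grip_width: 0.798
t 45.4 tcp [0.6806 0.18   0.0826] rot [1.7997e+02 1.3000e-01 8.9870e+01] units [ 0.16 -0.01  0.09]
```

```bash
python3 -m handwheel '[{"dx":0.15,"dy":0,"dz":0.05,"rx":0,"ry":0,"rz":0,"gripper":0.8},{"dx":0,"dy":0,"dz":0,"rx":0,"ry":0,"rz":0,"gripper":0.4},{"dx":0,"dy":0,"dz":0,"rx":0,"ry":0,"rz":0,"gripper":0.4},{"dx":0,"dy":0,"dz":0,"rx":0,"ry":0,"rz":0,"gripper":0.4},{"dx":0,"dy":0,"dz":-0.3,"rx":0,"ry":0,"rz":0,"gripper":0.4},{"dx":-0.1,"dy":0.4,"dz":0,"rx":0,"ry":0,"rz":0,"gripper":0.4},{"dx":-0.1,"dy":0.3,"dz":0,"rx":0,"ry":0,"rz":0,"gripper":0.4},{"dx":0,"dy":0,"dz":0,"rx":0,"ry":0,"rz":0,"gripper":0.4}]'; python3 -c "
from h import *
gd(.7015,.178,.0815)"
```

```text
t: 46.4
tcp_pos: [0.7037, 0.1784, 0.0918]
eef_rot: [179.9, 0.1, 89.9]
wrist_force: [0.2, 0.3, -1.0]
grip_width: 0.595
t 46.4 tcp [0.7037 0.1784 0.0918] rot [1.7987e+02 1.1000e-01 8.9880e+01] units [-0.01 -0.07  0.34]
```

```bash
python3 -m handwheel '[{"dx":0,"dy":-0.06,"dz":0.2,"rx":0,"ry":0,"rz":0,"gripper":0.4},{"dx":0,"dy":0,"dz":0.13,"rx":0,"ry":0,"rz":0,"gripper":0.4},{"dx":0,"dy":0,"dz":0,"rx":0,"ry":0,"rz":0,"gripper":0.4},{"dx":0,"dy":0,"dz":0,"rx":0,"ry":0,"rz":0,"gripper":0.8},{"dx":0,"dy":0,"dz":0,"rx":0,"ry":0,"rz":0,"gripper":0.8},{"dx":0,"dy":0,"dz":-0.5,"rx":0,"ry":0,"rz":0,"gripper":0.8},{"dx":0,"dy":0,"dz":-0.9,"rx":0,"ry":0,"rz":0,"gripper":0.8},{"dx":0,"dy":0,"dz":-1,"rx":0,"ry":0,"rz":0,"gripper":0.8}]'; python3 -m handwheel '[{"dx":0.5,"dy":-0.3,"dz":0,"rx":0,"ry":0,"rz":0,"gripper":0.8},{"dx":0.9,"dy":-0.5,"dz":0,"rx":0,"ry":0,"rz":0,"gripper":0.8},{"dx":1,"dy":-0.6,"dz":0,"rx":0,"ry":0,"rz":0,"gripper":0.8},{"dx":1,"dy":-0.6,"dz":0,"rx":0,"ry":0,"rz":0,"gripper":0.8},{"dx":0.9,"dy":-0.4,"dz":0,"rx":0,"ry":0,"rz":0,"gripper":0.8},{"dx":0.2,"dy":-0.2,"dz":0,"rx":0,"ry":0,"rz":0,"gripper":0.8},{"dx":0,"dy":0,"dz":0,"rx":0,"ry":0,"rz":0,"gripper":0.8},{"dx":0,"dy":0,"dz":0,"rx":0,"ry":0,"rz":0,"gripper":0.8}]'; python3 -c "
from h import *
gd(.6235,.320,.024)
im=look()
crop(im,'pics/t12.png',130,330,110,230,4)
im,d,P=cloud('side');crop(im,'pics/s12.png',190,350,70,250,4.4)"
```

```text
t: 47.4
tcp_pos: [0.7001, 0.1786, 0.1547]
eef_rot: [-179.9, 0.2, 89.9]
wrist_force: [1.4, -0.1, 0.3]
grip_width: 0.802
t: 48.4
tcp_pos: [0.6181, 0.3195, 0.1564]
eef_rot: [180.0, 0.1, 89.9]
wrist_force: [0.6, -0.6, 0.8]
grip_width: 0.799
t 48.4 tcp [0.6181 0.3195 0.1564] rot [1.7997e+02 1.2000e-01 8.9910e+01] units [0.02 0.18 4.41]
full
1 132 [254.2 138.3] mean [0.7009 0.0163 0.1091] mid [0.7014 0.0171 0.1093] ext [0.048 0.046 0.016] [182. 180. 179.]
2 137 [276.1 138. ] mean [ 0.7003 -0.0669  0.1093] mid [ 0.7004 -0.0665  0.1094] ext [0.049 0.046 0.015] [181. 179. 179.]
3 133 [212.  138.8] mean [0.7025 0.1775 0.1085] mid [0.7019 0.1775 0.1075] ext [0.048 0.046 0.02 ] [179. 178. 179.]
4 137 [233.2 139.2] mean [0.6993 0.0967 0.1086] mid [0.7011 0.0972 0.1076] ext [0.05  0.046 0.02 ] [180. 178. 179.]
5 134 [296.5 138.6] mean [ 0.6963 -0.1446  0.1084] mid [ 0.6968 -0.1447  0.1065] ext [0.05  0.05  0.023] [181. 178. 179.]
empty
1 105 [204.4 148.9] mean [0.6762 0.2138 0.0509] mid [0.6785 0.2119 0.0522] ext [0.076 0.024 0.013] [159. 112.  87.]
2 16 [177. 162.] mean [0.6247 0.3205 0.0578] mid [0.6263 0.3188 0.0566] ext [0.028 0.013 0.009] [53. 62. 60.]
```

View pics/t12.png

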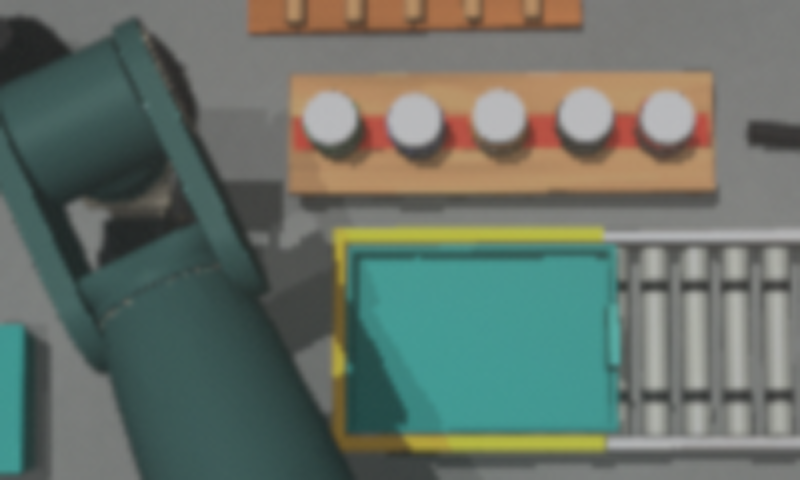

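View pics/s12.png

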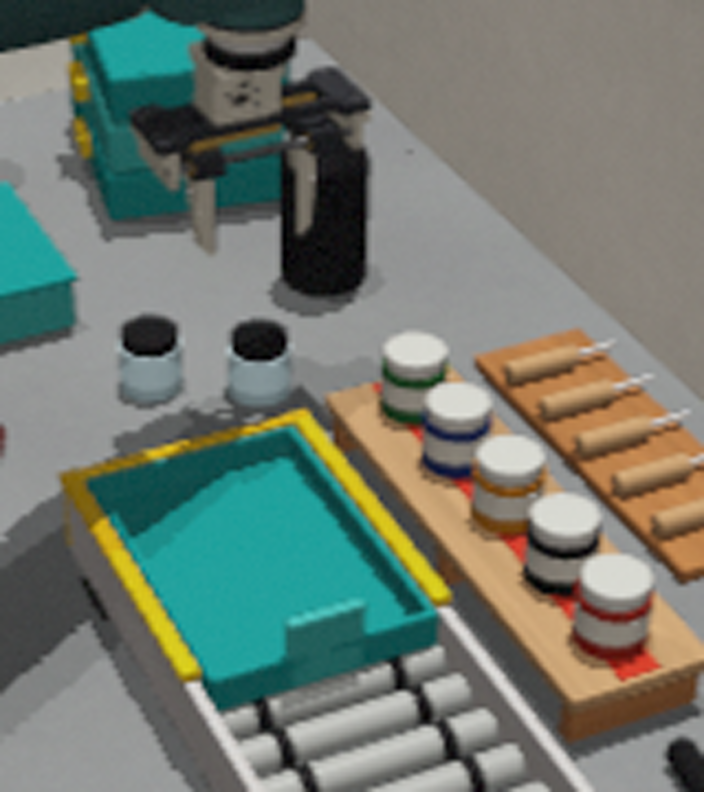

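```bash
python3 -m handwheel '[{"dx":0,"dy":0.18,"dz":0.5,"rx":0,"ry":0,"rz":0,"gripper":0.85},{"dx":0,"dy":0,"dz":0.9,"rx":0,"ry":0,"rz":0,"gripper":0.85},{"dx":0,"dy":0,"dz":0.9,"rx":0,"ry":0,"rz":0,"gripper":0.85},{"dx":0,"dy":0,"dz":0.8,"rx":0,"ry":0,"rz":0,"gripper":0.85},{"dx":0,"dy":0,"dz":0.7,"rx":0,"ry":0,"rz":0,"gripper":0.85},{"dx":0,"dy":0,"dz":0.3,"rx":0,"ry":0,"rz":0,"gripper":0.85},{"dx":0,"dy":0,"dz":0,"rx":0,"ry":0,"rz":0,"gripper":0.85},{"dx":0,"dy":0,"dz":0,"rx":0,"ry":0,"rz":0,"gripper":0.85}]'; python3 -c "
from h import *
gd(.6235,.320,.024)"
```

```text
t: 49.5
tcp_pos: [0.6263, 0.3159, 0.0251]
eef_rot: [-180.0, 0.2, 89.7]
wrist_force: [1.2, 0.5, 0.2]
grip_width: 0.849
t 49.5 tcp [0.6263 0.3159 0.0251] rot [-1.7998e+02  1.7000e-01  8.9670e+01] units [ 0.13 -0.09  0.04]
```

```bash
python3 -m handwheel '[{"dx":0.12,"dy":-0.09,"dz":0,"rx":0,"ry":0,"rz":0,"gripper":0.4},{"dx":0,"dy":0,"dz":0,"rx":0,"ry":0,"rz":0,"gripper":0.4},{"dx":0,"dy":0,"dz":0,"rx":0,"ry":0,"rz":0,"gripper":0.4},{"dx":0,"dy":0,"dz":0,"rx":0,"ry":0,"rz":0,"gripper":0.4},{"dx":0,"dy":0,"dz":-0.4,"rx":0,"ry":0,"rz":0,"gripper":0.4},{"dx":0,"dy":0,"dz":-1,"rx":0,"ry":0,"rz":0,"gripper":0.4},{"dx":0,"dy":0,"dz":-1,"rx":0,"ry":0,"rz":0,"gripper":0.4},{"dx":0,"dy":0,"dz":-1,"rx":0,"ry":0,"rz":0,"gripper":0.4}]'; python3 -c "
from h import *
gd(.49,.08,.076)"
```

```text
t: 50.5
tcp_pos: [0.623, 0.3199, 0.1318]
eef_rot: [-179.9, 0.2, 89.7]
wrist_force: [-0.1, 0.4, -2.6]
grip_width: 0.595
t 50.5 tcp [0.623  0.3199 0.1318] rot [-179.94    0.19   89.67] units [-8.02 -4.39  1.89]
```

```bash
python3 -m handwheel '[{"dx":-0.6,"dy":-0.3,"dz":-0.8,"rx":0,"ry":0,"rz":0,"gripper":0.4},{"dx":-1,"dy":-0.5,"dz":0,"rx":0,"ry":0,"rz":0,"gripper":0.4},{"dx":-1,"dy":-0.6,"dz":0,"rx":0,"ry":0,"rz":0,"gripper":0.4},{"dx":-1,"dy":-0.6,"dz":0,"rx":0,"ry":0,"rz":0,"gripper":0.4},{"dx":-1,"dy":-0.6,"dz":0,"rx":0,"ry":0,"rz":0,"gripper":0.4},{"dx":-1,"dy":-0.6,"dz":0,"rx":0,"ry":0,"rz":0,"gripper":0.4},{"dx":-1,"dy":-0.5,"dz":0,"rx":0,"ry":0,"rz":0,"gripper":0.4},{"dx":-0.6,"dy":-0.3,"dz":0.2,"rx":0,"ry":0,"rz":0,"gripper":0.4}]'; python3 -c "
from h import *
gd(.49,.08,.077)"
```

```text
t: 51.5
tcp_pos: [0.4997, 0.0997, 0.1609]
eef_rot: [179.4, -0.0, 89.8]
wrist_force: [-0.2, 1.1, -1.1]
grip_width: 0.596
t 51.5 tcp [0.4997 0.0997 0.1609] rot [ 1.7942e+02 -1.0000e-02  8.9760e+01] units [-0.66 -0.35  2.79]
```

```bash
python3 -m handwheel '[{"dx":-0.4,"dy":-0.3,"dz":0.4,"rx":0.05,"ry":0,"rz":0,"gripper":0.4},{"dx":0,"dy":0,"dz":0.6,"rx":0,"ry":0,"rz":0,"gripper":0.4},{"dx":0,"dy":0,"dz":0.6,"rx":0,"ry":0,"rz":0,"gripper":0.4},{"dx":0,"dy":0,"dz":0.5,"rx":0,"ry":0,"rz":0,"gripper":0.4},{"dx":0,"dy":0,"dz":0.3,"rx":0,"ry":0,"rz":0,"gripper":0.4},{"dx":0,"dy":0,"dz":0.15,"rx":0,"ry":0,"rz":0,"gripper":0.4},{"dx":0,"dy":0,"dz":0,"rx":0,"ry":0,"rz":0,"gripper":0.4},{"dx":0,"dy":0,"dz":0,"rx":0,"ry":0,"rz":0,"gripper":0.4}]'; python3 -c "
from h import *
gd(.49,.08,.077)"
```

```text
t: 52.5
tcp_pos: [0.4908, 0.0886, 0.0782]
eef_rot: [180.0, -0.0, 89.8]
wrist_force: [0.8, 0.2, -1.0]
grip_width: 0.593
t 52.5 tcp [0.4908 0.0886 0.0782] rot [ 1.7997e+02 -4.0000e-02  8.9790e+01] units [-0.29 -0.03  0.04]
```

```bash
python3 -m handwheel '[{"dx":0,"dy":0,"dz":0.06,"rx":0,"ry":0,"rz":0,"gripper":0.4},{"dx":0,"dy":0,"dz":0,"rx":0,"ry":0,"rz":0,"gripper":0.75},{"dx":0,"dy":0,"dz":0,"rx":0,"ry":0,"rz":0,"gripper":0.75},{"dx":0,"dy":0,"dz":-0.5,"rx":0,"ry":0,"rz":0,"gripper":0.75},{"dx":0,"dy":0,"dz":-0.9,"rx":0,"ry":0,"rz":0,"gripper":0.75},{"dx":0,"dy":0,"dz":-1,"rx":0,"ry":0,"rz":0,"gripper":0.75},{"dx":0.5,"dy":0.1,"dz":-0.4,"rx":0,"ry":0,"rz":0,"gripper":0.75},{"dx":1,"dy":0.2,"dz":0,"rx":0,"ry":0,"rz":0,"gripper":0.8}]'; python3 -m handwheel '[{"dx":1,"dy":0.2,"dz":0,"rx":0,"ry":0,"rz":0,"gripper":0.85},{"dx":1,"dy":0.2,"dz":0,"rx":0,"ry":0,"rz":0,"gripper":0.85},{"dx":1,"dy":0.2,"dz":0,"rx":0,"ry":0,"rz":0,"gripper":0.85},{"dx":1,"dy":0.2,"dz":0,"rx":0,"ry":0,"rz":0,"gripper":0.85},{"dx":1,"dy":0.2,"dz":0,"rx":0,"ry":0,"rz":0,"gripper":0.85},{"dx":1,"dy":0.2,"dz":0,"rx":0,"ry":0,"rz":0,"gripper":0.85},{"dx":0.8,"dy":0.1,"dz":0,"rx":0,"ry":0,"rz":0,"gripper":0.85},{"dx":0.2,"dy":0,"dz":0,"rx":0,"ry":0,"rz":0,"gripper":0.85}]'; python3 -c "
from h import *
gd(.538,.3675,.025)
im=look()
im,d,P=cloud('side');crop(im,'pics/s13.png',190,350,70,250,4.4)"
```

```text
t: 53.5
tcp_pos: [0.501, 0.1345, 0.1683]
eef_rot: [179.7, -0.1, 89.6]
wrist_force: [-0.1, -0.4, 1.0]
grip_width: 0.791
t: 54.5
tcp_pos: [0.5403, 0.3597, 0.1666]
eef_rot: [179.9, -0.1, 89.8]
wrist_force: [-0.3, -1.5, 0.3]
grip_width: 0.854
t 54.5 tcp [0.5403 0.3597 0.1666] rot [ 1.7989e+02 -7.0000e-02  8.9820e+01] units [ 0.25 -0.09  4.72]
full
1 132 [254.2 138.2] mean [0.7013 0.0164 0.109 ] mid [0.7023 0.0171 0.109 ] ext [0.049 0.046 0.018] [183. 181. 180.]
2 138 [276. 138.] mean [ 0.7004 -0.0668  0.1086] mid [ 0.7003 -0.0668  0.1086] ext [0.048 0.047 0.016] [182. 180. 180.]
3 133 [212.  138.8] mean [0.7023 0.1775 0.1091] mid [0.7018 0.1774 0.1067] ext [0.049 0.046 0.02 ] [180. 180. 180.]
4 139 [233.1 139.2] mean [0.6991 0.0968 0.1087] mid [0.6999 0.0973 0.1077] ext [0.049 0.046 0.02 ] [181. 179. 179.]
5 133 [296.4 138.6] mean [ 0.6964 -0.1441  0.1087] mid [ 0.6962 -0.1442  0.1057] ext [0.051 0.05  0.021] [181. 179. 179.]
empty
1 105 [204.4 148.6] mean [0.6773 0.2137 0.0517] mid [0.6801 0.212  0.0521] ext [0.079 0.024 0.014] [173. 128.  98.]
3 22 [164.5 186.3] mean [0.5296 0.3683 0.0603] mid [0.5307 0.3658 0.0618] ext [0.032 0.019 0.017] [51. 59. 58.]
```

View pics/s13.png

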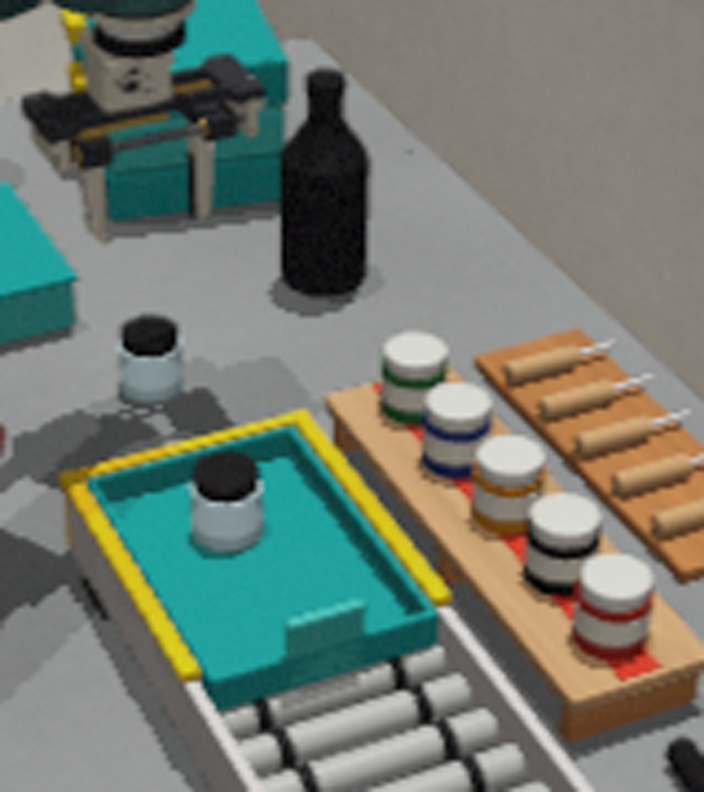

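```bash
python3 -m handwheel '[{"dx":0.25,"dy":-0.09,"dz":0.6,"rx":0,"ry":0,"rz":0,"gripper":0.85},{"dx":0,"dy":0,"dz":0.9,"rx":0,"ry":0,"rz":0,"gripper":0.85},{"dx":0,"dy":0,"dz":0.9,"rx":0,"ry":0,"rz":0,"gripper":0.85},{"dx":0,"dy":0,"dz":0.9,"rx":0,"ry":0,"rz":0,"gripper":0.85},{"dx":0,"dy":0,"dz":0.8,"rx":0,"ry":0,"rz":0,"gripper":0.85},{"dx":0,"dy":0,"dz":0.35,"rx":0,"ry":0,"rz":0,"gripper":0.85},{"dx":0,"dy":0,"dz":0,"rx":0,"ry":0,"rz":0,"gripper":0.85},{"dx":0,"dy":0,"dz":0,"rx":0,"ry":0,"rz":0,"gripper":0.85}]'; python3 -c "
from h import *
gd(.538,.3675,.025)"
```

```text
t: 55.6
tcp_pos: [0.536, 0.3628, 0.0248]
eef_rot: [179.9, -0.0, 89.5]
wrist_force: [-1.0, 0.4, 0.3]
grip_width: 0.852
t 55.6 tcp [0.536  0.3628 0.0248] rot [ 1.7994e+02 -1.0000e-02  8.9510e+01] units [ 0.16  0.07 -0.01]
```

Grip, lift, carry to (.49, 0.0).

```bash
python3 -m handwheel '[{"dx":0.15,"dy":0.06,"dz":0,"rx":0,"ry":0,"rz":0,"gripper":0.4},{"dx":0,"dy":0,"dz":0,"rx":0,"ry":0,"rz":0,"gripper":0.4},{"dx":0,"dy":0,"dz":0,"rx":0,"ry":0,"rz":0,"gripper":0.4},{"dx":0,"dy":0,"dz":0,"rx":0,"ry":0,"rz":0,"gripper":0.4},{"dx":0,"dy":0,"dz":-0.4,"rx":0,"ry":0,"rz":0,"gripper":0.4},{"dx":0,"dy":0,"dz":-1,"rx":0,"ry":0,"rz":0,"gripper":0.4},{"dx":0,"dy":0,"dz":-1,"rx":0,"ry":0,"rz":0,"gripper":0.4},{"dx":0,"dy":0,"dz":-1,"rx":0,"ry":0,"rz":0,"gripper":0.4}]'; python3 -m handwheel '[{"dx":-0.4,"dy":0,"dz":-1,"rx":0,"ry":0,"rz":0,"gripper":0.4},{"dx":-0.8,"dy":-0.1,"dz":-1,"rx":0,"ry":0,"rz":0,"gripper":0.4},{"dx":-1,"dy":-0.1,"dz":0,"rx":0,"ry":0,"rz":0,"gripper":0.4},{"dx":-1,"dy":-0.1,"dz":0,"rx":0,"ry":0,"rz":0,"gripper":0.4},{"dx":-1,"dy":-0.1,"dz":0,"rx":0,"ry":0,"rz":0,"gripper":0.4},{"dx":-1,"dy":-0.1,"dz":0,"rx":0,"ry":0,"rz":0,"gripper":0.4},{"dx":-1,"dy":-0.1,"dz":0,"rx":0,"ry":0,"rz":0,"gripper":0.4},{"dx":-1,"dy":-0.2,"dz":0,"rx":0,"ry":0,"rz":0,"gripper":0.4}]';python3 -c "
from h import *
gd(.49,.0,.077)"
```

```text
t: 56.6
tcp_pos: [0.5374, 0.3674, 0.1317]
eef_rot: [180.0, 0.0, 89.5]
wrist_force: [-0.3, -0.2, -0.7]
grip_width: 0.6
t: 57.6
tcp_pos: [0.5109, 0.1468, 0.2038]
eef_rot: [179.4, -0.2, 89.7]
wrist_force: [-0.2, 0.5, -0.6]
grip_width: 0.597
t 57.6 tcp [0.5109 0.1468 0.2038] rot [179.43  -0.24  89.67] units [-4.91 -0.71  4.2 ]
```

```bash
python3 -m handwheel '[{"dx":-1,"dy":-0.1,"dz":0,"rx":0.05,"ry":0,"rz":0,"gripper":0.4},{"dx":-1,"dy":-0.2,"dz":0,"rx":0,"ry":0,"rz":0,"gripper":0.4},{"dx":-1,"dy":-0.1,"dz":0,"rx":0,"ry":0,"rz":0,"gripper":0.4},{"dx":-1,"dy":-0.1,"dz":0,"rx":0,"ry":0,"rz":0,"gripper":0.4},{"dx":-0.6,"dy":-0.1,"dz":0.3,"rx":0,"ry":0,"rz":0,"gripper":0.4},{"dx":0,"dy":0,"dz":0.6,"rx":0,"ry":0,"rz":0,"gripper":0.4},{"dx":0,"dy":0,"dz":0.6,"rx":0,"ry":0,"rz":0,"gripper":0.4},{"dx":0,"dy":0,"dz":0.3,"rx":0,"ry":0,"rz":0,"gripper":0.4}]'; python3 -c "
from h import *
gd(.49,.0,.077)"
```

```text
t: 58.6
tcp_pos: [0.4909, 0.0041, 0.1528]
eef_rot: [179.5, -0.3, 89.6]
wrist_force: [0.3, 0.1, -0.8]
grip_width: 0.596
t 58.6 tcp [0.4909 0.0041 0.1528] rot [179.48  -0.25  89.57] units [-0.15 -0.05  2.53]
```

```bash
python3 -m handwheel '[{"dx":-0.15,"dy":-0.03,"dz":0.4,"rx":0.06,"ry":0,"rz":0,"gripper":0.4},{"dx":0,"dy":0,"dz":0.6,"rx":0,"ry":0,"rz":0,"gripper":0.4},{"dx":0,"dy":0,"dz":0.6,"rx":0,"ry":0,"rz":0,"gripper":0.4},{"dx":0,"dy":0,"dz":0.4,"rx":0,"ry":0,"rz":0,"gripper":0.4},{"dx":0,"dy":0,"dz":0.2,"rx":0,"ry":0,"rz":0,"gripper":0.4},{"dx":0,"dy":0,"dz":0.1,"rx":0,"ry":0,"rz":0,"gripper":0.4},{"dx":0,"dy":0,"dz":0,"rx":0,"ry":0,"rz":0,"gripper":0.4},{"dx":0,"dy":0,"dz":0,"rx":0,"ry":0,"rz":0,"gripper":0.4}]'; python3 -c "
from h import *
gd(.49,.0,.077)"
```

```text
t: 59.6
tcp_pos: [0.4901, 0.0007, 0.0787]
eef_rot: [-179.9, -0.3, 89.7]
wrist_force: [0.3, -0.4, -0.8]
grip_width: 0.595
t 59.6 tcp [0.4901 0.0007 0.0787] rot [-179.94   -0.26   89.65] units [-0.02 -0.    0.06]
```

```bash
python3 -m handwheel '[{"dx":0,"dy":0,"dz":0.08,"rx":0,"ry":0,"rz":0,"gripper":0.4},{"dx":0,"dy":0,"dz":0,"rx":0,"ry":0,"rz":0,"gripper":0.75},{"dx":0,"dy":0,"dz":0,"rx":0,"ry":0,"rz":0,"gripper":0.75},{"dx":0,"dy":0,"dz":-0.5,"rx":0,"ry":0,"rz":0,"gripper":0.75},{"dx":0,"dy":0,"dz":-0.9,"rx":0,"ry":0,"rz":0,"gripper":0.75},{"dx":0,"dy":0,"dz":-1,"rx":0,"ry":0,"rz":0,"gripper":0.75},{"dx":-1,"dy":0,"dz":-0.8,"rx":0,"ry":0,"rz":0,"gripper":0.75},{"dx":-1,"dy":0,"dz":0,"rx":0,"ry":0,"rz":-1,"gripper":0.35}]'; python3 -m handwheel '[{"dx":0,"dy":0,"dz":0,"rx":0,"ry":0,"rz":-1,"gripper":0.35},{"dx":0,"dy":0,"dz":0,"rx":0,"ry":0,"rz":-1,"gripper":0.35},{"dx":0,"dy":0,"dz":0,"rx":0,"ry":0,"rz":-1,"gripper":0.35},{"dx":0,"dy":0,"dz":0,"rx":0,"ry":0,"rz":-1,"gripper":0.35},{"dx":0,"dy":0,"dz":0,"rx":0,"ry":0,"rz":-1,"gripper":0.35},{"dx":0,"dy":0,"dz":0,"rx":0,"ry":0,"rz":-1,"gripper":0.35},{"dx":0,"dy":0,"dz":0,"rx":0,"ry":0,"rz":-1,"gripper":0.35},{"dx":0,"dy":0,"dz":0,"rx":0,"ry":0,"rz":-1,"gripper":0.35}]'; python3 -c "
from h import *
gd(.49,-.088,.082)
im=look()
crop(im,'pics/t14.png',150,330,110,230,4)
im,d,P=cloud('side');crop(im,'pics/s14.png',190,350,70,250,4.4)"
```

```text
t: 60.6
tcp_pos: [0.4905, -0.0598, 0.1816]
eef_rot: [179.8, -0.2, 98.6]
wrist_force: [-0.3, 0.3, -0.2]
grip_width: 0.685
t: 61.6
tcp_pos: [0.4911, -0.0621, 0.1911]
eef_rot: [179.7, 0.6, 169.5]
wrist_force: [0.1, 0.9, -0.2]
grip_width: 0.354
t 61.6 tcp [ 0.4911 -0.0621  0.1911] rot [179.75   0.59 169.47] units [-0.08 -0.87  3.63]
full
1 131 [254.3 138.3] mean [0.7007 0.0162 0.1096] mid [0.7016 0.0172 0.1098] ext [0.049 0.046 0.017] [176. 174. 174.]
2 137 [276. 138.] mean [ 0.7002 -0.0666  0.109 ] mid [ 0.7    -0.0667  0.1091] ext [0.05  0.046 0.018] [175. 173. 174.]
3 131 [212.  138.8] mean [0.7024 0.1773 0.109 ] mid [0.7022 0.1771 0.1078] ext [0.051 0.046 0.017] [175. 174. 175.]
4 133 [233.1 139.4] mean [0.6983 0.0967 0.1095] mid [0.6999 0.0973 0.1101] ext [0.048 0.046 0.017] [175. 174. 175.]
5 128 [296.4 138.6] mean [ 0.6963 -0.1439  0.1089] mid [ 0.6982 -0.1428  0.106 ] ext [0.048 0.047 0.027] [176. 174. 175.]
empty
1 104 [204.5 149.3] mean [0.6744 0.2134 0.0512] mid [0.6794 0.2119 0.0526] ext [0.08  0.024 0.015] [167. 124.  95.]
```

View pics/t14.png

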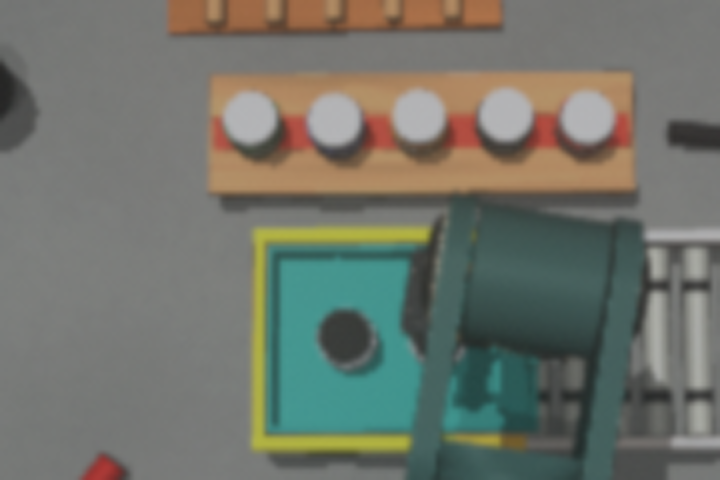

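View pics/s14.png

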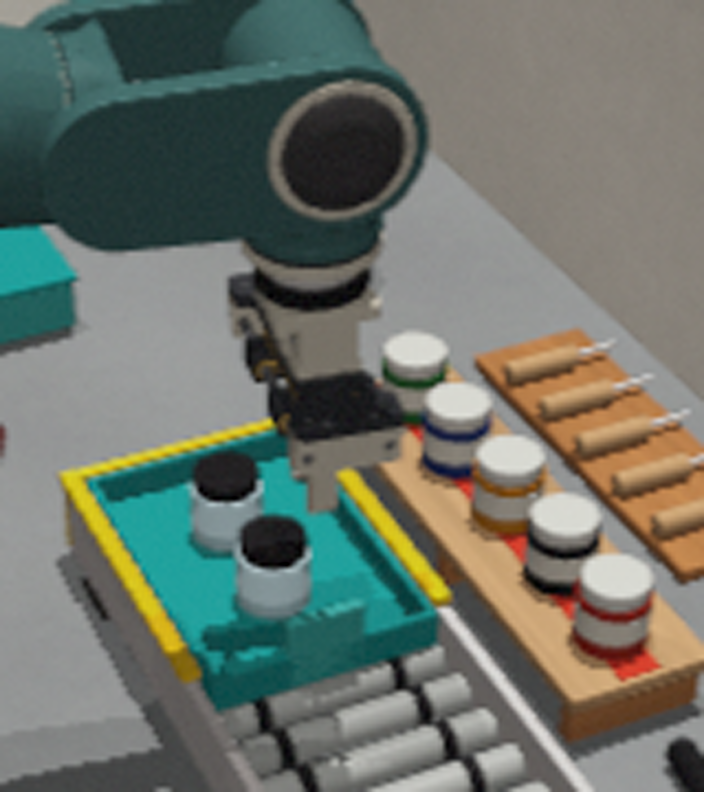

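```bash
python3 -m handwheel '[{"dx":0,"dy":-0.5,"dz":0,"rx":0,"ry":0.07,"rz":-1,"gripper":0.35},{"dx":0,"dy":-0.4,"dz":0,"rx":0,"ry":0,"rz":0,"gripper":0.35},{"dx":0,"dy":0,"dz":0.5,"rx":0,"ry":0,"rz":0,"gripper":0.35},{"dx":0,"dy":0,"dz":0.7,"rx":0,"ry":0,"rz":0,"gripper":0.35},{"dx":0,"dy":0,"dz":0.4,"rx":0,"ry":0,"rz":0,"gripper":0.35},{"dx":0,"dy":0,"dz":0,"rx":0,"ry":0,"rz":0,"gripper":0.35},{"dx":0,"dy":0,"dz":0,"rx":0,"ry":0,"rz":0,"gripper":0.35},{"dx":0,"dy":0,"dz":0,"rx":0,"ry":0,"rz":0,"gripper":0.35}]'; python3 -c "
from h import *
gd(.49,-.088,.082)
im,d,P=cloud('side');crop(im,'pics/s15.png',190,350,100,250,5)"
```

```text
t: 62.7
tcp_pos: [0.4878, -0.0885, 0.1401]
eef_rot: [179.8, 0.0, 177.0]
wrist_force: [0.7, 0.3, -0.8]
grip_width: 0.351
t 62.7 tcp [ 0.4878 -0.0885  0.1401] rot [1.7977e+02 3.0000e-02 1.7698e+02] units [-0.07  0.01  1.94]
```

View pics/s15.png

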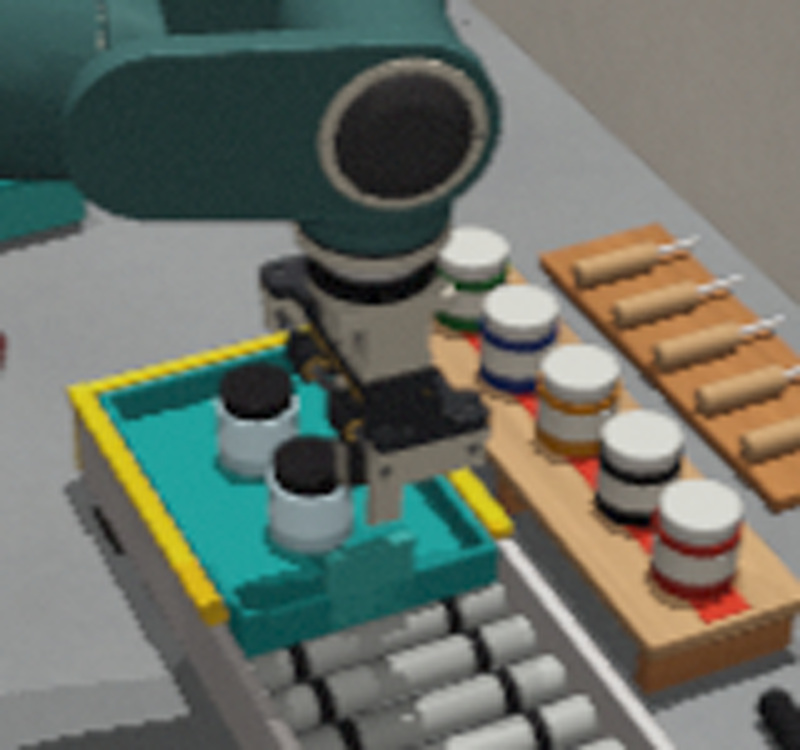

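```bash
python3 -m handwheel '[{"dx":-0.07,"dy":0,"dz":0,"rx":0,"ry":0,"rz":-0.2,"gripper":0.35},{"dx":0,"dy":0,"dz":0.5,"rx":0,"ry":0,"rz":0,"gripper":0.35},{"dx":0,"dy":0,"dz":0.6,"rx":0,"ry":0,"rz":0,"gripper":0.35},{"dx":0,"dy":0,"dz":0.5,"rx":0,"ry":0,"rz":0,"gripper":0.35},{"dx":0,"dy":0,"dz":0.2,"rx":0,"ry":0,"rz":0,"gripper":0.35},{"dx":0,"dy":0,"dz":0,"rx":0,"ry":0,"rz":0,"gripper":0.35},{"dx":0,"dy":0,"dz":0,"rx":0,"ry":0,"rz":0,"gripper":0.35},{"dx":0,"dy":0,"dz":0,"rx":0,"ry":0,"rz":0,"gripper":0.35}]'; python3 -c "
from h import *
gd(.49,-.088,.082)
im,d,P=cloud('side');crop(im,'pics/s16.png',190,350,100,250,5)"
```

```text
t: 63.75
tcp_pos: [0.4901, -0.0884, 0.0824]
eef_rot: [179.8, 0.0, 178.8]
wrist_force: [-0.6, -1.2, -0.1]
grip_width: 0.349
t 63.75 tcp [ 0.4901 -0.0884  0.0824] rot [1.7977e+02 4.0000e-02 1.7881e+02] units [0.   0.01 0.01]
```

View pics/s16.png

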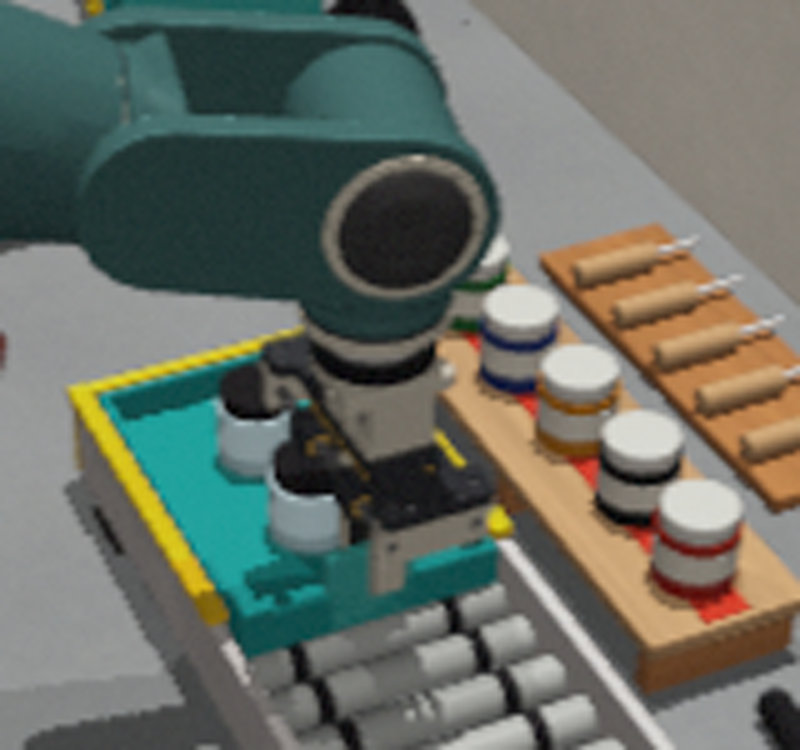

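```bash
python3 -m handwheel '[{"dx":0,"dy":0,"dz":0,"rx":0,"ry":0,"rz":0,"gripper":0},{"dx":0,"dy":0,"dz":0,"rx":0,"ry":0,"rz":0,"gripper":0},{"dx":0,"dy":0,"dz":0,"rx":0,"ry":0,"rz":0,"gripper":0},{"dx":0,"dy":0,"dz":0,"rx":0,"ry":0,"rz":0,"gripper":0},{"dx":0,"dy":-0.1,"dz":0,"rx":0,"ry":0,"rz":0,"gripper":0},{"dx":0,"dy":-0.2,"dz":0,"rx":0,"ry":0,"rz":0,"gripper":0},{"dx":0,"dy":-0.3,"dz":0,"rx":0,"ry":0,"rz":0,"gripper":0},{"dx":0,"dy":-0.4,"dz":0,"rx":0,"ry":0,"rz":0,"gripper":0}]';python3 -m handwheel '[{"dx":0,"dy":-0.5,"dz":0,"rx":0,"ry":0,"rz":0,"gripper":0},{"dx":0,"dy":-0.5,"dz":0,"rx":0,"ry":0,"rz":0,"gripper":0},{"dx":0,"dy":-0.5,"dz":0,"rx":0,"ry":0,"rz":0,"gripper":0},{"dx":0,"dy":-0.5,"dz":0,"rx":0,"ry":0,"rz":0,"gripper":0},{"dx":0,"dy":-0.5,"dz":0,"rx":0,"ry":0,"rz":0,"gripper":0},{"dx":0,"dy":-0.5,"dz":0,"rx":0,"ry":0,"rz":0,"gripper":0},{"dx":0,"dy":-0.5,"dz":0,"rx":0,"ry":0,"rz":0,"gripper":0},{"dx":0,"dy":-0.5,"dz":0,"rx":0,"ry":0,"rz":0,"gripper":0}]'; python3 -c "
from h import *
gd(.484,-.388,.082)"
```

```text
t: 64.8
tcp_pos: [0.4898, -0.1198, 0.083]
eef_rot: [179.8, 0.1, 178.9]
wrist_force: [2.0, 1.6, 0.2]
grip_width: 0.109
t: 65.8
tcp_pos: [0.4875, -0.2492, 0.083]
eef_rot: [179.8, 0.2, 178.8]
wrist_force: [2.3, 1.8, 3.7]
grip_width: 0.108
t 65.8 tcp [ 0.4875 -0.2492  0.083 ] rot [179.79   0.2  178.82] units [ 0.02 -4.63  0.01]
```

```bash
python3 -m handwheel '[{"dx":0,"dy":-0.5,"dz":0,"rx":0,"ry":0,"rz":0,"gripper":0},{"dx":0,"dy":-0.5,"dz":0,"rx":0,"ry":0,"rz":0,"gripper":0},{"dx":0,"dy":-0.5,"dz":0,"rx":0,"ry":0,"rz":0,"gripper":0},{"dx":0,"dy":-0.5,"dz":0,"rx":0,"ry":0,"rz":0,"gripper":0},{"dx":0,"dy":-0.5,"dz":0,"rx":0,"ry":0,"rz":0,"gripper":0},{"dx":0,"dy":-0.4,"dz":0,"rx":0,"ry":0,"rz":0,"gripper":0},{"dx":0,"dy":-0.2,"dz":0,"rx":0,"ry":0,"rz":0,"gripper":0},{"dx":0,"dy":-0.1,"dz":0,"rx":0,"ry":0,"rz":0,"gripper":0}]'; python3 -m handwheel '[{"dx":0,"dy":-0.2,"dz":0,"rx":0,"ry":0,"rz":0,"gripper":0},{"dx":0,"dy":-0.2,"dz":0,"rx":0,"ry":0,"rz":0,"gripper":0},{"dx":0,"dy":-0.1,"dz":0,"rx":0,"ry":0,"rz":0,"gripper":0},{"dx":0,"dy":-0.1,"dz":0,"rx":0,"ry":0,"rz":0,"gripper":0},{"dx":0,"dy":-0.1,"dz":0,"rx":0,"ry":0,"rz":0,"gripper":0},{"dx":0,"dy":0,"dz":0,"rx":0,"ry":0,"rz":0,"gripper":0},{"dx":0,"dy":0,"dz":0,"rx":0,"ry":0,"rz":0,"gripper":0},{"dx":0,"dy":0,"dz":0,"rx":0,"ry":0,"rz":0,"gripper":0}]';python3 -c "
from h import *
gd(.484,-.388,.082)"
```

```text
t: 66.8
tcp_pos: [0.4857, -0.3528, 0.083]
eef_rot: [179.8, 0.3, 178.8]
wrist_force: [2.9, 1.8, 3.8]
grip_width: 0.106
t: 67.8
tcp_pos: [0.4854, -0.3749, 0.083]
eef_rot: [179.8, 0.3, 178.8]
wrist_force: [3.4, -0.5, 2.0]
grip_width: 0.107
t 67.8 tcp [ 0.4854 -0.3749  0.083 ] rot [179.83   0.27 178.82] units [ 0.04 -0.44  0.03]
```

```bash
python3 -m handwheel '[{"dx":0,"dy":-0.1,"dz":0,"rx":0,"ry":0,"rz":0,"gripper":0},{"dx":0,"dy":-0.1,"dz":0,"rx":0,"ry":0,"rz":0,"gripper":0},{"dx":0,"dy":-0.1,"dz":0,"rx":0,"ry":0,"rz":0,"gripper":0},{"dx":0,"dy":-0.1,"dz":0,"rx":0,"ry":0,"rz":0,"gripper":0},{"dx":0,"dy":-0.1,"dz":0,"rx":0,"ry":0,"rz":0,"gripper":0},{"dx":0,"dy":-0.1,"dz":0,"rx":0,"ry":0,"rz":0,"gripper":0},{"dx":0,"dy":-0.1,"dz":0,"rx":0,"ry":0,"rz":0,"gripper":0},{"dx":0,"dy":0,"dz":0,"rx":0,"ry":0,"rz":0,"gripper":0}]';python3 -c "
from h import *
gd(.484,-.388,.082)
im,d,P=cloud('side');crop(im,'pics/s17.png',200,360,160,310,5)"
```

```text
t: 68.8
tcp_pos: [0.4851, -0.3878, 0.0829]
eef_rot: [178.7, 0.1, 179.0]
wrist_force: [0.6, -0.2, 3.4]
grip_width: 0.11
t 68.8 tcp [ 0.4851 -0.3878  0.0829] rot [1.7866e+02 6.0000e-02 1.7900e+02] units [ 0.04 -0.01  0.03]
```

View pics/s17.png

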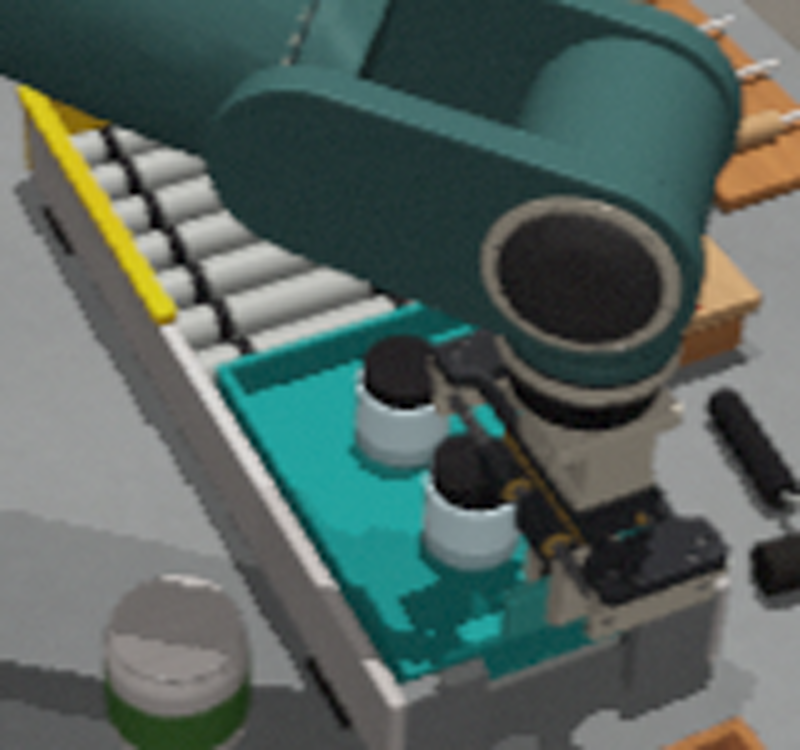

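```bash
python3 -m handwheel '[{"dx":0,"dy":-0.03,"dz":0,"rx":0,"ry":0,"rz":0,"gripper":0.15},{"dx":0,"dy":0,"dz":0,"rx":0,"ry":0,"rz":0,"gripper":0.25},{"dx":0,"dy":0,"dz":0,"rx":0,"ry":0,"rz":0,"gripper":0.35},{"dx":0,"dy":0,"dz":0,"rx":0,"ry":0,"rz":0,"gripper":0.35},{"dx":0,"dy":0,"dz":-0.4,"rx":0,"ry":0,"rz":0,"gripper":0.35},{"dx":0,"dy":0,"dz":-0.8,"rx":0,"ry":0,"rz":0,"gripper":0.35},{"dx":0,"dy":0,"dz":-1,"rx":0,"ry":0,"rz":0,"gripper":0.35},{"dx":0,"dy":0,"dz":-1,"rx":0,"ry":0,"rz":0,"gripper":0.35}]'; python3 -m handwheel '[{"dx":0.5,"dy":0,"dz":-1,"rx":0,"ry":0,"rz":0,"gripper":0.35},{"dx":1,"dy":0,"dz":-1,"rx":0,"ry":0,"rz":0,"gripper":0.35},{"dx":1,"dy":-0.6,"dz":-1,"rx":0,"ry":0,"rz":0,"gripper":0.35},{"dx":1,"dy":-1,"dz":0,"rx":0,"ry":0,"rz":0,"gripper":0.35},{"dx":0.8,"dy":-1,"dz":0,"rx":0,"ry":0,"rz":0,"gripper":0.35},{"dx":0.4,"dy":-1,"dz":0,"rx":0,"ry":0,"rz":0,"gripper":0.35},{"dx":0,"dy":-0.5,"dz":0,"rx":0,"ry":0,"rz":0,"gripper":0.35},{"dx":0,"dy":0,"dz":0,"rx":0,"ry":0,"rz":0,"gripper":0.35}]';python3 -c "
from h import *
gd(.484,-.388,.082)
im=look()
crop(im,'pics/t18.png',180,400,110,260,3.6)
im,d,P=cloud('side');crop(im,'pics/s18.png',180,390,80,310,2.6)"
```

```text
t: 69.85
tcp_pos: [0.4833, -0.3914, 0.1805]
eef_rot: [178.6, -0.2, 178.9]
wrist_force: [-0.4, -0.9, 0.4]
grip_width: 0.348
t: 70.85
tcp_pos: [0.3364, -0.5171, 0.2826]
eef_rot: [179.1, 0.2, 179.0]
wrist_force: [0.5, -0.3, -0.5]
grip_width: 0.347
t 70.85 tcp [ 0.3364 -0.5171  0.2826] rot [179.11   0.21 179.  ] units [-4.82  4.28  6.77]
full
1 133 [254.2 138.2] mean [0.7011 0.0163 0.1091] mid [0.7017 0.0172 0.1074] ext [0.048 0.046 0.019] [182. 180. 179.]
2 138 [276. 138.] mean [ 0.7003 -0.0667  0.1091] mid [ 0.7003 -0.0668  0.1097] ext [0.049 0.046 0.018] [181. 179. 179.]
3 132 [211.9 138.8] mean [0.7024 0.1776 0.1091] mid [0.7027 0.1773 0.1088] ext [0.048 0.046 0.017] [180. 179. 179.]
4 138 [233.2 139.2] mean [0.699  0.0966 0.1086] mid [0.6992 0.0974 0.108 ] ext [0.048 0.046 0.017] [180. 178. 178.]
5 134 [296.5 138.6] mean [ 0.6964 -0.1447  0.1079] mid [ 0.6968 -0.1447  0.1052] ext [0.05  0.05  0.022] [180. 178. 178.]
empty
1 99 [204.4 148.9] mean [0.6762 0.2137 0.0518] mid [0.6798 0.2119 0.0546] ext [0.079 0.024 0.018] [172. 127.  98.]
```

View pics/t18.png

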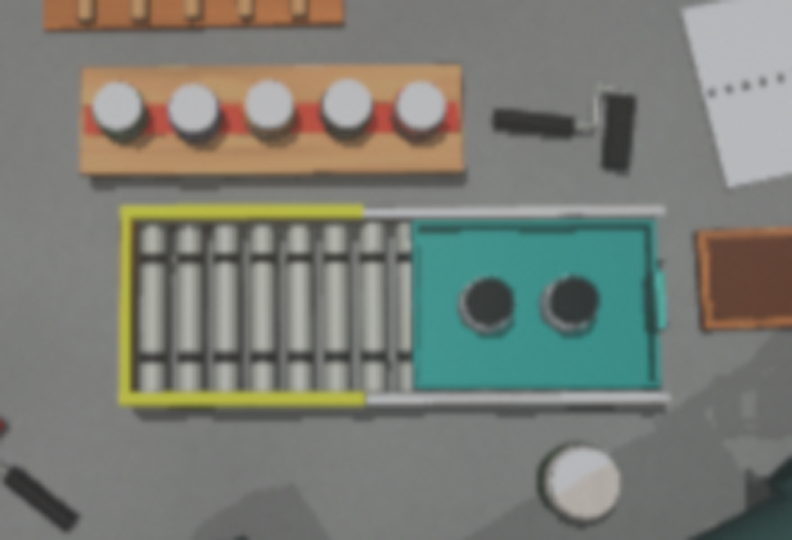

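View pics/s18.png

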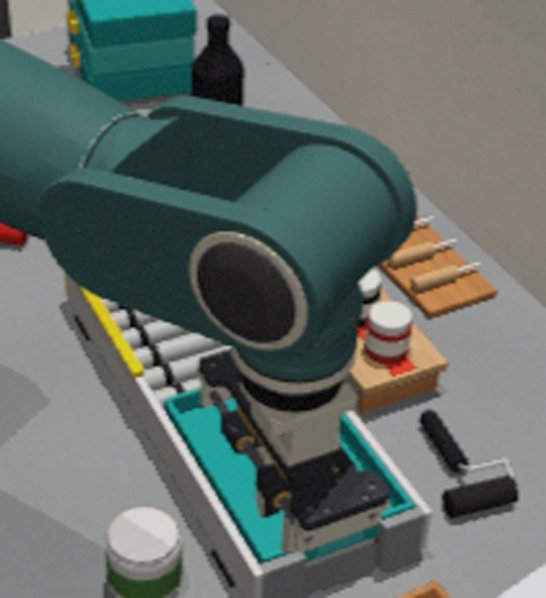

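```bash
python3 -c "
from geo import *
im,d=env.camera('top'); hsv=cv2.cvtColor(im,cv2.COLOR_RGB2HSV); v,u=np.mgrid[0:384,0:512]
teal=(abs(hsv[...,0].astype(int)-87)<7)&(hsv[...,1]>90)
b=ray('top',u.astype(float),v.astype(float),.075); t=teal&(b[...,0]>.38)&(b[...,0]<.6)&(b[...,1]<.0)&(b[...,1]>-.45)
Q=b[t]; print(Q[:,1].max(),Q[:,1].min(),Q[:,0].max(),Q[:,0].min(), env.sense()['qvel'].round(2))
print(env.sign_off())"
```

```text
-0.1299491422847919 -0.399081813546844 0.5770300947449022 0.39527084774850096 [ 0.27 -0.23  0.21 -0.12 -0.09 -0.2 ]
the job is handed in; nothing more can be done
None
```

I finished the task and handed it in at about 71 s of the 210 s allowed. No verdict was reported, so the results below are from my own measurements.

- **Tote to the bay:** I pushed it by its tab against the yellow end plate. All five full jars were still upright in it.
- **Full jars:** All five stand on the shelf at y = 0.178, 0.097, 0.016, -0.067 and -0.145 m. Neighbours are 78–83 mm apart, and every jar is within about 3 mm of the stripe's centre line.
- **Green jar:** It moved about 2 cm off the stripe while I was working elsewhere. I saw this in a picture and put it back in the row.
- **Empty jars:** Only two were in the scene. Both stand upright in the tote.
- **Tote back to the entry end:** I pulled it back 300 mm by the tab until it met the corner stops. Its front wall then measured y ≈ -0.130 m. That puts its centre near -0.260 m, against -0.262 m expected at the stops, so it is within a few millimetres.
- **Arm and bystanders:** The arm ended clear of everything and almost still. In the last top picture the brayers, block and tin looked to be where they started. The teal case was outside that picture, and I did not re-measure any bystander.

In the last side picture the arm hid most of the shelf and the empty jars, so the final check of those rests on the top camera alone. No checks disagreed.

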